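Fish a dropped clamp head out from under the riser shelf

ROBOT

A 6-joint arm with a two-finger parallel gripper is mounted at the origin on the work surface. World frame = base frame: x ahead of the robot, y to its left, z up, the work surface at z = 0. Lengths are in m, angles in rad, forces in N, time in s.
With the tool pointing down it reaches from about 0.4 to 0.825 m from the base axis. Payload 7 kg.
Tool frame: the origin (TCP) lies at the centre of the arm's flange, where the gripper is bolted on; the fingertips stand 178 mm ahead of it and the grasp point (between the pads) lies 159 mm ahead of it; x points along the fingers, z is the direction in which the jaws open and shut, and the axes are right-handed (so a half turn about x gives the same grasp; the last joint's range is limited). The gripper opens to 88 mm and grips with 3 to 60 N. Pads are 19 mm wide; open, the fingers measure 130 mm over their backs; the gripper's body (78 mm by 193 mm) begins 47 mm behind the grasp point.
Start: joints at [1.444, 0.359, 0.012, 0, -1.224, -0.288], TCP at [0.272, 0.618, 0.405] pointing down, gripper open.
Joint ranges: [-3.07, 3.07], [-1.43, 2.12], [-1.02, 1.25], [-3.03, 1.67], [-3.05, -0], [-3.03, 3.03]. Speed limits (rad/s): [2.39, 2.39, 3.01, 3.14, 3.14, 3.14].

INTERFACE

Orientations are given as [roll, pitch, yaw] about the fixed x, y, z axes, in that order (R = Rz(yaw) Ry(pitch) Rx(roll)).
In Python, from station import telemetry, optics, job_done, finder gives the robot as it stands.
- The arm moves only by the tool play_rows, never from a script. Its argument "steps" is a list of rows, each an object of numbers: "gripper": the opening, from 0 (shut) to 1 (fully open); "tx", "ty", "tz": the shift along the tool's x, y, z in units of 25 mm (1.0 is 25 mm); "ax", "ay", "az": the turn, a rotation vector about the tool's x, y, z in units of 6 degrees (1.0 is 6 degrees). In form: [{"gripper": .., "tx": .., "ty": .., "tz": .., "ax": .., "ay": .., "az": ..}, ...]. A call has 1 to 20 rows; each row shifts and turns the commanded pose from where the row before left it, along the tool's axes as they then stand; what a row does not reach is not made up. A row lasts 1/12 s, in which the tool goes at most 41.7 mm and 7.16 degrees, less where a joint would pass 70% of its speed; a pose out of reach is approached as far as the arm can. A call is refused whole if a number of a shift passes 1 or a number of a turn 1, either way. A call with a gripper value outside its range is refused whole. The fingers move at their own pace and stop on an object; "newtons" is the grip in N (left out, the last holds). Time passes only in rows, so rows that do not move let the fingers close. It gives the time, the measured TCP pose, the force and the opening at its end, in the units of the state.
- telemetry.get_state(): the state, without advancing time (a new reading comes with each control period).
- optics.grab_frame(name): name is "scene" or "top" or "wrist"; returns the picture (420x560x3 uint8, red, green, blue); there is no depth.
- optics.calibration(name): a dict with "fx", "fy", "cx", "cy" (pixels), "T" (4x4, takes a point from camera to world coordinates); the wrist camera has in their place "mount" (4x4, takes a point from camera to tool coordinates, whose origin is the TCP and whose axes are the tool frame's). Camera axes: x right, y down, z forward; pixel columns grow to the right and rows downward; lengths in m; the calibration is good to about 2 mm. The wrist camera is an equidistant fisheye: a pixel r from the principal point sees the ray r / f radians off the axis. A picture is of the moment at which its call begins: read the wrist's pose just before it. calibration takes no time and is no camera call.
- job_done(): hands the job in, once; it reports no verdict.
Trained networks look in the newest picture that a camera, given by its name, has taken for a name from the list of things; names that differ only in an ending like _2 or _b are one class to them, and where a whole thing is asked for, a point or a joint stands for the part that bears it (a point fixed in the world has none). Each returns a list of dicts, best first, with "confidence" (0 to 1); they miss things now and then, are a little off and sometimes report something else, mostly with a low value. They report only what shows in the picture. A call takes as long as a camera call.
- finder.look_for(query, camera): "extent" ([left, top, right, bottom] in pixels, round what is visible of it).
- finder.silhouettes(query, camera): "pixels" (420x560 bool, what is visible of it) and "extent" ([left, top, right, bottom] in pixels, round what is visible of it).
- finder.pinpoint(query, camera): "location" ([row, column] in pixels: a listed point, or the origin of a listed thing).
The state is a dict: "t": time; "q": joint angles; "qd": joint speeds; "joint_efforts": joint torques, N m; "eef_pos": TCP position; "ee_rot": TCP orientation; "force": force on the tool from outside, world axes, zero at the start; "moment": the same for the moment, N m; "width": finger opening in m.
Only numpy, scipy, OpenCV 4.12 (cv2) and the standard library are available. Lean on these libraries where they do the work, as an engineer would, in place of code of your own. Each camera call takes 0.05 s, during which the arm holds its last target.

TASK

A red metal clamp head has slid under the low slotted shelf. The hooked reach tool sits with its handle sunk in a cradle, so lift it out by its steel shank, lay it flat on the bench and let go, then take it again by the blue handle, reach in through the shelf's open front, hook the clamp head and drag it right out onto the open bench. Then leave the tool lying flat on the bench clear of the shelf, and set the clamp head down flat in the blue tray (do not drop it) without ramming the shelf or disturbing the bottles and glassware.

Things in the scene. Friction and masses are not known exactly. Their poses are not given: they have to be found in the camera images.
- shelf: Low white slotted riser shelf, fixed. Origin: middle of its open front edge, at bench level. Its y axis points inwards (away from the open front), x runs along the front edge. Inside: 230 mm wide (x from -115 to 115), 170 mm deep (y from 0 to 170), 42 mm clear height; the roof slats (20 mm wide, 17.5 mm gaps) are 5 mm thick, top at 47 mm. Both ends (4 mm clear plastic) and the back (steel) are closed; only the front is open.
- clamp_mid (a point): The dropped clamp head: red-painted metal block 28 mm (its x) by 70 mm (its y) by 22 mm high, with two brass thumb screws standing on its top up to 32 mm, about 0.2 to 0.4 kg; it slides on the bench under a push of a few newtons. Point: the centre of the block, 11 mm above its underside; z up. It starts lying flat under the shelf, its length roughly along the shelf's depth (up to 0.5 rad askew), so deep that it can be hooked only with the tool held by its handle.
- clamp: The same clamp head; origin at the centre of its underside.
- cradle: Grey plastic tool cradle, fixed: 80 mm by 50 mm, 39 mm high, with a slot 22 mm wide and 29 mm deep, its floor 10 mm above the bench, open on top and at its +x end. The tool's handle sits in it, below the top of the cheeks, so it cannot be gripped there; the tool lifts straight up. A 10 mm high rest block (12 mm by 30 mm) at x = 125 mm carries the shank, joined to the cradle by a strip 10 mm wide and 4 mm high. Origin: under the middle of the slot, at bench level.
- rake: The hooked reach tool, 200 mm long, about 0.14 kg, flat underside. Origin: underside, middle of the handle; x points along the tool to the hook, z up. Blue handle 70 x 18 x 26 mm high (x -35 to 35). Steel shank 14 mm wide, 10 mm high (x 35 to 165). At the end a crossbar toe, x 157 to 165, 16 mm high, sticks out to the tool's +y side (y -7 to 37), making an L-shaped hook. It starts with the handle in the cradle, underside 10 mm above the bench.
- rake_handle (a point): Centre of the tool's blue handle, 13 mm above the underside; axes as the tool.
- rake_neck (a point): Point in the middle of the shank to lift the tool by, near its balance point: 75 mm ahead of the handle's centre, 5 mm above the underside; axes as the tool.
- rake_toe (a point): Middle of the toe's inner face (the face that pulls): 157 mm ahead of the handle's centre, 22 mm to the tool's +y side, 8 mm above the underside.
- tray: Blue open tray, fixed, 130 x 130 mm, walls 4 mm thick and 25 mm high, floor 4 mm above the bench. Origin: under its centre, at bench level.
- brown_jar: Brown jar with red cap standing on the shelf, 52 mm wide, 85 mm tall, loose: leave alone.
- white_bottle: White bottle with red cap standing on the shelf, 44 mm wide, 95 mm tall, loose: leave alone.
- beaker: Glass beaker, 64 mm wide, 80 mm tall, loose on the far side of the bench: leave alone.
- flask: Green glass conical flask, 84 mm wide, 114 mm tall, loose on the far side: leave alone.
- reagent: White plastic bottle with red cap, 46 mm wide, 105 mm tall, loose on the far side: leave alone.

How it is judged:
On the way, in this order (a step that is already met when the one before it is completed fails the run):
1. the tool is out of the cradle, lies flat on the bench and has been let go (horizontal distance between rake_handle and cradle above 0.06 m and height (world z) of rake_handle below 0.018 m and angle between rake's own z axis and vertical below 0.1 rad and contact force between the fingers and rake below 0.1 N), for 0.1 s.
2. the clamp head has been dragged out from under the shelf with the tool held by its handle, not with the fingers (y of clamp_mid in the frame of shelf below -0.04 m and height (world z) of clamp_mid below 0.025 m and contact force between the fingers and rake above 1 N and distance between the grasp point and rake_handle below 0.05 m and contact force between the fingers and clamp below 0.1 N), for 0.05 s.
At the end, for the whole second after the job is handed in: The clamp head lies flat and at rest on the tray's floor, its centre within 50 mm of the tray's centre along both tray axes; the tool lies flat and still on the bench, its toe out from under the shelf; no bottle, beaker or flask moved over 15 mm (x of clamp_mid in the frame of tray between -0.05 and 0.05 m and y of clamp_mid in the frame of tray between -0.05 and 0.05 m and height (world z) of clamp_mid below 0.022 m and angle between clamp's own z axis and vertical below 0.15 rad and linear speed of each of clamp, rake below 0.02 m/s and height (world z) of rake_handle below 0.018 m and angle between rake's own z axis and vertical below 0.1 rad and (y of rake_toe in the frame of shelf below -0.008 m or x of rake_toe in the frame of shelf above 0.15 m or x of rake_toe in the frame of shelf below -0.15 m)); the robot touches nothing.
It fails at once if a bottle, jar, beaker or flask is shifted by more than 15 mm (distance of any of brown_jar, white_bottle, beaker, flask, reagent from where it was at the start of the episode above 0.015 m).
It fails at once if the clamp head is dropped: it falls free more than about 20 mm above the tray floor (height (world z) of clamp_mid above 0.037 m and contact force between clamp and anything else below 0.01 N).
It fails at once if the shelf is rammed: the tool or the fingers press on it with over 20 N (contact force between any of rake, the fingers and shelf above 20 N).
It also fails if it takes over 64 s, if anything falls off the work surface, if the arm or the gripper's body presses on something with over 40 N, if the wrist force passes 120 N, or if a joint passes its speed limit or range.

## Working session

There is one attempt and no reset: what is moved stays moved. The work goes in short steps, Python scripts to look and compute and a tool call to move; the robot and the scene stay as the last step left them, time stands still between calls to the robot, and variables do not carry over. Pictures are saved under pics/ and viewed, and the job is handed in when it is done.

Besides the shell and the picture viewer there is one more tool, called after "Call:" in YAML: its name, and indented under it one key for each argument. play_rows: Moves the arm, as the interface text tells. Its arguments: {"type":"object","properties":{"steps":{"type":"array"},"newtons":{"type":"number"}},"required":["steps"]}

```bash
ls; mkdir -p pics
cat > a.py <<'E'
from station import telemetry, optics, finder
import cv2, numpy as np
E
python3 - <<'E'
from a import *
s=telemetry.get_state();print(s)
for n in ["scene","top","wrist"]:
    im=optics.grab_frame(n);cv2.imwrite(f"pics/{n}0.png",im[:,:,::-1]);c=optics.calibration(n);print(n,{k:np.round(v,4).tolist() for k,v in c.items() if k in("fx","fy","cx","cy","T","mount")})
E
```

```text
pics
{'t': 0.0, 'q': array([ 1.44408891e+00,  3.59419316e-01,  1.10774508e-02, -3.40178130e-04,
       -1.22410564e+00, -2.88092903e-01]), 'qd': array([-1.76019614e-03,  8.58948955e-04,  2.02983896e-04,  4.59037568e-04,
       -1.76483065e-03,  3.34252116e-05]), 'joint_efforts': array([ 4.60474203e-04, -5.82712519e+01,  2.93043101e+01,  6.99726105e+00,
        6.83893843e-03, -1.48835288e-04]), 'eef_pos': array([0.27196008, 0.61758874, 0.40371135]), 'ee_rot': array([ 0.09681427,  1.56911446, -1.88889823]), 'force': array([-0.6992343 , -0.26039075, -0.67127294]), 'moment': array([0.00261022, 0.01495184, 0.01244357]), 'width': 0.08748838991316224}
scene {'fx': 421.3958, 'fy': 421.3958, 'cx': 285.9199, 'cy': 206.5636, 'T': [[0.6825, 0.4228, -0.5962, 1.2294], [0.7307, -0.4113, 0.5449, -0.6229], [-0.0149, -0.8075, -0.5897, 0.7048], [0.0, 0.0, 0.0, 1.0]]}
top {'fx': 442.0548, 'fy': 442.0548, 'cx': 273.2219, 'cy': 208.4507, 'T': [[-0.0171, -0.995, 0.0984, 0.4846], [-0.9998, 0.0156, -0.0157, -0.0418], [0.0141, -0.0986, -0.995, 0.9309], [0.0, 0.0, 0.0, 1.0]]}
wrist {'fx': 325.1923, 'fy': 325.1923, 'cx': 278.2333, 'cy': 210.9208, 'mount': [[0.0003, -0.2782, 0.9605, 0.0197], [0.0005, -0.9605, -0.2782, 0.0746], [1.0, 0.0005, -0.0001, 0.0012], [0.0, 0.0, 0.0, 1.0]]}
```

View pics/scene0.png

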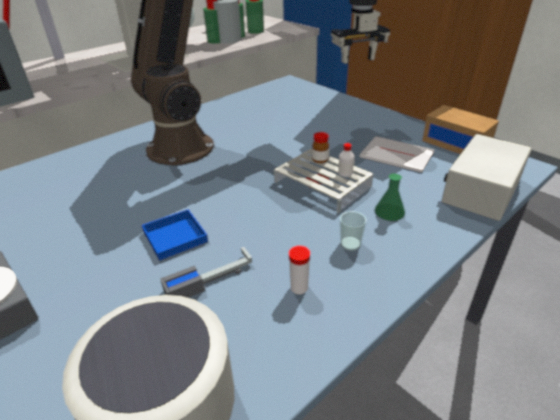

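View pics/top0.png

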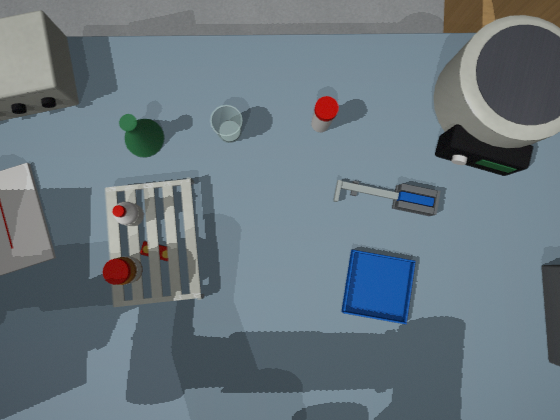

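View pics/wrist0.png

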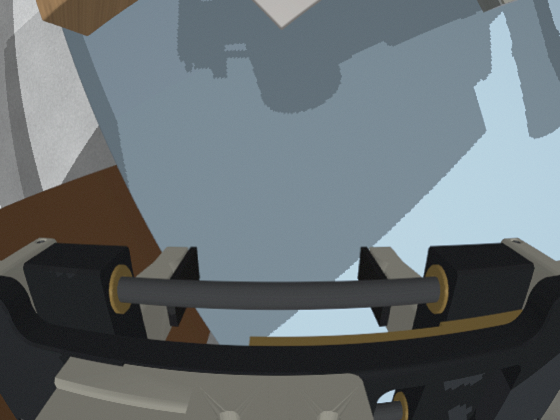

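The top view shows the shelf at (155,242) with clamp parts visible through the slats near (155,252). The tool is in its cradle at about (385,193), with the toe at (338,190), and the tray is at (379,285).

```bash
cat >> a.py <<'E'
def ray(cam,rc):
    c=optics.calibration(cam);T=np.array(c["T"])
    d=np.array([(rc[1]-c["cx"])/c["fx"],(rc[0]-c["cy"])/c["fy"],1.0])
    return T[:3,3],T[:3,:3]@d
def onz(cam,rc,z):
    o,d=ray(cam,rc);return o+d*(z-o[2])/d[2]
def proj(cam,p):
    c=optics.calibration(cam);T=np.array(c["T"]);q=T[:3,:3].T@(np.array(p,float)-T[:3,3])
    return np.array([c["fy"]*q[1]/q[2]+c["cy"],c["fx"]*q[0]/q[2]+c["cx"]])
E
python3 - <<'E'
from a import *
for cam in ["top","scene"]:
    im=optics.grab_frame(cam)
    for n,z in [("shelf",0),("clamp_mid",.011),("cradle",0),("rake_handle",.023),("rake_neck",.015),("rake_toe",.018),("tray",0),("clamp",0)]:
        for r in finder.pinpoint(n,cam)[:2]:
            print(cam,n,np.round(r["location"],1),round(r["confidence"],2),np.round(onz(cam,r["location"],z),4))
    if cam=="top":
        cv2.imwrite("pics/s1.png",cv2.resize(im[165:320,90:215,::-1],None,fx=4.5,fy=3.8,interpolation=cv2.INTER_CUBIC)); cv2.imwrite("pics/r1.png",cv2.resize(im[160:330,320:450,::-1],None,fx=4,fy=3.5))
    else: cv2.imwrite("pics/s2.png",cv2.resize(im[120:230,260:420,::-1],None,fx=5,fy=5,interpolation=cv2.INTER_CUBIC))
E
```

```text
top shelf [237.5 199.4] 0.62 [0.5178 0.0994 0.    ]
top shelf [124.1 321.5] 0.22 [ 0.7581 -0.1639  0.    ]
top clamp_mid [248.5 160.1] 0.64 [0.4961 0.1787 0.011 ]
top cradle [201.9 411.1] 0.82 [ 0.586  -0.3502  0.    ]
top rake_handle [199.2 414.6] 0.8 [ 0.5891 -0.3502  0.023 ]
top rake_neck [190.9 376.7] 0.97 [ 0.6087 -0.2739  0.015 ]
top rake_toe [193.2 335.8] 0.63 [ 0.6048 -0.1873  0.018 ]
top tray [285.3 373.9] 0.85 [ 0.4122 -0.2638  0.    ]
top clamp [251.8 159.8] 0.55 [0.4894 0.1819 0.    ]
scene shelf [194.9 304.8] 0.78 [0.5131 0.108  0.    ]
scene shelf [237.7 173.1] 0.69 [ 0.4129 -0.2746  0.    ]
scene clamp_mid [176.2 315.7] 0.57 [0.4759 0.1929 0.011 ]
scene cradle [290.7 186.3] 0.91 [ 0.5947 -0.3494  0.    ]
scene rake_handle [282.6 184. ] 0.84 [ 0.5912 -0.349   0.023 ]
scene rake_handle [172.9 343.9] 0.69 [0.5362 0.2543 0.023 ]
scene rake_neck [272.2 212.4] 0.8 [ 0.601 -0.281  0.015]
scene rake_neck [194.7 304.3] 0.23 [0.5266 0.0921 0.015 ]
scene rake_toe [255.3 243.3] 0.93 [ 0.6084 -0.1962  0.018 ]
scene rake_toe [286.  184.1] 0.57 [ 0.5956 -0.3524  0.018 ]
scene tray [236.8 175.7] 0.81 [ 0.4144 -0.2679  0.    ]
scene tray [246.  354.1] 0.46 [0.7584 0.0365 0.    ]
scene clamp [186.7 317.7] 0.63 [0.5094 0.1669 0.    ]
```

View pics/s1.png

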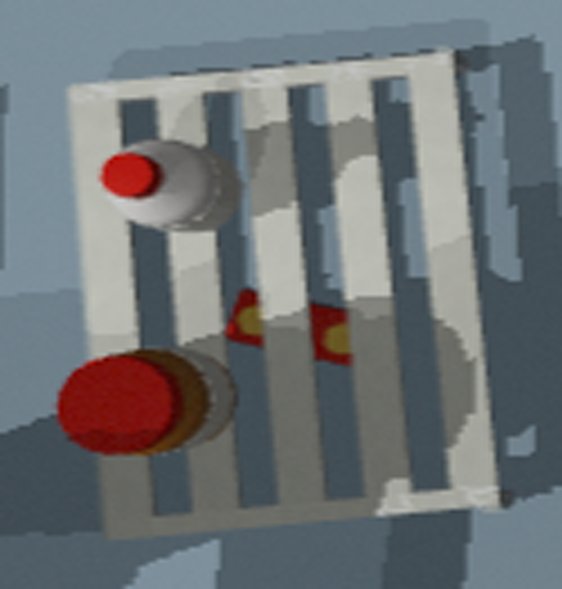

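View pics/s2.png

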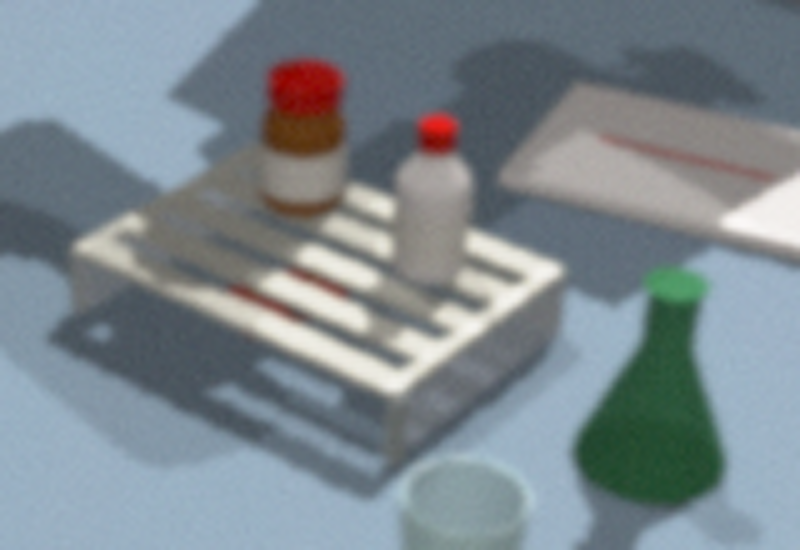

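View pics/r1.png

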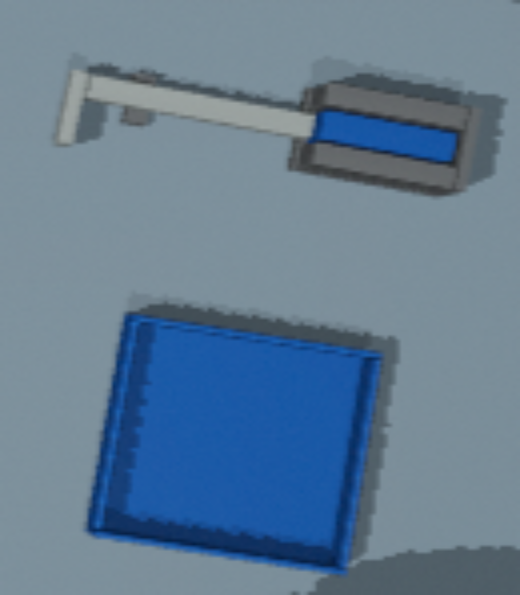

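Run:
```python
from a import *
C=lambda x,y:(y/3.8+165,x/4.5+90)
for n,p in dict(FR=(455,50),FL=(498,505),BR=(68,88),BL=(105,538)).items():
    print(n,onz("top",C(*p),.047).round(4))
S=lambda x,y:(y/5+120,x/5+260)
for n,p in dict(FR=(397,393),FL=(75,240),BR=(563,268)).items():
    print("sc",n,onz("scene",S(*p),.047).round(4))
print("shelf front floor sc", onz("scene",S(385,462),0).round(4))
for n,p,z in [("g1 top",(250,290),.022),("g1 bl",(232,330),.022),("g1 br",(262,345),.022),("g2 tl",(312,303),.022),("g2 br",(352,365),.022),("g2 bl",(316,358),.022),("scr1",(250,322),.032),("scr2",(340,340),.032)]:
    print(n,onz("top",C(*p),z).round(4))
R=lambda x,y:(y/3.5+160,x/4+320)
im=optics.grab_frame("top")
for n in ["rake","clamp","tray"]:
    for r in finder.silhouettes(n,"top")[:1]:
        ys,xs=np.nonzero(r["pixels"]);print(n,r["confidence"],r["extent"],len(ys),cv2.minAreaRect(np.c_[xs,ys].astype(np.float32)))
```

```text
FR [0.636  0.1089 0.047 ]
FL [0.3976 0.0899 0.047 ]
BR [0.6182 0.2811 0.047 ]
BL [0.384  0.2604 0.047 ]
sc FR [0.6387 0.1138 0.047 ]
sc FL [0.3966 0.0964 0.047 ]
sc BR [0.6222 0.2806 0.047 ]
shelf front floor sc [0.6358 0.1113 0.    ]
g1 top [0.5111 0.2058 0.022 ]
g1 bl [0.4898 0.2137 0.022 ]
g1 br [0.4816 0.2001 0.022 ]
g2 tl [0.5036 0.1777 0.022 ]
g2 br [0.4702 0.1594 0.022 ]
g2 bl [0.4742 0.1757 0.022 ]
scr1 [0.4938 0.2029 0.032 ]
scr2 [0.4837 0.1627 0.032 ]
rake 0.67 [333.9, 179.5, 433.5, 207.8] 809 ((383.88226318359375, 192.9664306640625), (99.17971801757812, 19.35187530517578), 3.110840320587158)
clamp 0.64 [139.4, 241.1, 169.0, 260.1] 207 ((155.08824157714844, 250.14707946777344), (27.891597747802734, 14.309601783752441), 14.03624439239502)
tray 0.64 [342.1, 251.6, 418.9, 324.9] 4271 ((378.56524658203125, 286.5899353027344), (66.66166687011719, 65.4945297241211), 9.039483070373535)
```

```bash
cat >> a.py <<'E'
from scipy.spatial.transform import Rotation as Ro
def pose():
    s=telemetry.get_state();return s["eef_pos"],Ro.from_euler("xyz",s["ee_rot"]).as_matrix(),s
def go(grasp,jaw,cur=None):
    """grasp point xyz world, jaw dir (x,y); prints rot vec (6deg units) and then shift (25mm units) in new tool axes"""
    p,R,s=pose() if cur is None else cur
    best=None
    for sg in(1,-1):
        z=sg*np.array([jaw[0],jaw[1],0.]);z/=np.linalg.norm(z);x=np.array([0,0,-1.]);R2=np.c_[x,np.cross(z,x),z]
        rv=Ro.from_matrix(R.T@R2).as_rotvec()
        if best is None or np.linalg.norm(rv)<np.linalg.norm(best[0]):best=(rv,R2)
    rv,R2=best;t=np.array(grasp)+[0,0,.159]
    print("q6",s["q"][5].round(2),"rot/6deg",(np.degrees(rv)/6).round(3),"shift/25mm",(R2.T@(t-p)/.025).round(3),"tool y,z world",R2[:,1].round(2),R2[:,2].round(2),"gp",(p+R@[.159,0,0]).round(4),"F",s["force"].round(1),"w",s["width"].round(4),"t",round(s["t"],2))
    return t,R2,s
E
python3 - <<'E'
from a import *
go([.606,-.277,.16],[.982,-.19])
E
```

```text
Traceback (most recent call last):
  File "a.py", line 24, in go
    print("q6",s["q"][5].round(2),"rot/6deg",(np.degrees(rv)/6).round(3),"shift/25mm",(R2.T@(t-p)/.025).round(3),"tool y,z world",R2[:,1].round(2),R2[:,2].round(2),"gp",(p+R@[.159,0,0]).round(4),"F",s["force"].round(1),"w",s["width"].round(4),"t",round(s["t"],2))
                                                                                                                                                                                                                               ^^^^^^^^^^^^^^^^
AttributeError: 'float' object has no attribute 'round'
```

```bash
sed -i 's/s\["width"\].round(4)/round(s["width"],4)/' a.py
python3 - <<'E'
from a import *
go([.606,-.277,.16],[.982,-.19])
E
```

```text
q6 -0.29 rot/6deg [ 1.2864e+01 -0.0000e+00  1.0000e-03] shift/25mm [  3.427  32.6   -19.914] tool y,z world [-0.19 -0.98 -0.  ] [-0.98  0.19 -0.  ] gp [0.272  0.6178 0.2457] F [ 0.3 -0.4  0.1] w 0.0878 t 1.25
```

Call:
play_rows:
  steps:
    - {"gripper":1,"ax":0.99}
    - {"ax":0.99}
    - {"ax":0.99}
    - {"ax":0.99}
    - {"ax":0.99}
    - {"ax":0.99}
    - {"ax":0.99}
    - {"ax":0.99}
    - {"ax":0.99}
    - {"ax":0.99}
    - {"ax":0.99}
    - {"ax":0.99}
    - {"ax":0.98}

```text
invalid input
```

Call:
play_rows:
  steps:
    - {"ty":0.98,"tz":-0.6}
    - {"ty":0.98,"tz":-0.6}
    - {"ty":0.98,"tz":-0.6}
    - {"ty":0.98,"tz":-0.6}
    - {"ty":0.98,"tz":-0.6}
    - {"ty":0.98,"tz":-0.6}
    - {"ty":0.98,"tz":-0.6}
    - {"ty":0.98,"tz":-0.6}
    - {"ty":0.98,"tz":-0.6}
    - {"ty":0.98,"tz":-0.6}
    - {"ty":0.98,"tz":-0.6}
    - {"ty":0.98,"tz":-0.6}
    - {"ty":0.98,"tz":-0.6}
    - {"ty":0.98,"tz":-0.6}
    - {"ty":0.98,"tz":-0.6}
    - {"ty":0.98,"tz":-0.6}
    - {"ty":0.98,"tz":-0.6}
    - {"ty":0.98,"tz":-0.6}
    - {"ty":0.98,"tz":-0.6}
    - {"ty":0.98,"tz":-0.6}

```text
invalid input
```

Call:
play_rows:
  steps:
    - {"ty":0.98,"tz":-0.6}
    - {"ty":0.98,"tz":-0.6}
    - {"ty":0.98,"tz":-0.6}
    - {"ty":0.98,"tz":-0.6}
    - {"ty":0.98,"tz":-0.6}
    - {"ty":0.98,"tz":-0.6}
    - {"ty":0.98,"tz":-0.6}
    - {"ty":0.98,"tz":-0.6}
    - {"ty":0.98,"tz":-0.6,"tx":0.5}
    - {"ty":0.98,"tz":-0.6,"tx":0.8}
    - {"ty":0.98,"tz":-0.6,"tx":0.8}
    - {"ty":0.98,"tz":-0.6,"tx":0.8}
    - {"ty":0.84,"tz":-0.7,"tx":0.5}
    - {}

```text
invalid input
```

```bash
cat >> a.py <<'E'
def wproj(pts,ps=None):
    p,R,s=ps or pose();c=optics.calibration("wrist");M=np.array(c["mount"]);out=[]
    for P in pts:
        q=R.T@(np.array(P,float)-p);q=M[:3,:3].T@(q-M[:3,3]);th=np.arctan2(np.hypot(q[0],q[1]),q[2]);d=q[:2]/np.hypot(q[0],q[1]);out.append([c["cy"]+c["fy"]*th*d[1],c["cx"]+c["fx"]*th*d[0]])
    return np.array(out)
def wonz(rc,z,ps=None):
    p,R,s=ps or pose();c=optics.calibration("wrist");M=np.array(c["mount"])
    v=np.array([rc[1]-c["cx"],rc[0]-c["cy"]]);th=np.linalg.norm(v)/c["fx"];v=v/np.linalg.norm(v)
    d=R@(M[:3,:3]@np.r_[np.sin(th)*v,np.cos(th)]);o=R@M[:3,3]+p
    return o+d*(z-o[2])/d[2]
E
python3 - <<'E'
from a import *
go([.606,-.277,.16],[.982,-.19])
ps=pose()
im=optics.grab_frame("wrist");cv2.imwrite("pics/w1.png",im[:,:,::-1])
for n,z in [("rake_neck",.015),("rake_toe",.018),("rake_handle",.023)]:
    for r in finder.pinpoint(n,"wrist")[:1]:print(n,r["location"],r["confidence"],wonz(r["location"],z,ps).round(4))
E
```

```text
q6 -0.29 rot/6deg [ 1.2864e+01 -0.0000e+00  1.0000e-03] shift/25mm [  3.427  32.6   -19.914] tool y,z world [-0.19 -0.98 -0.  ] [-0.98  0.19 -0.  ] gp [0.272  0.6178 0.2457] F [ 0.3 -0.4  0.1] w 0.0878 t 1.25
```

View pics/w1.png

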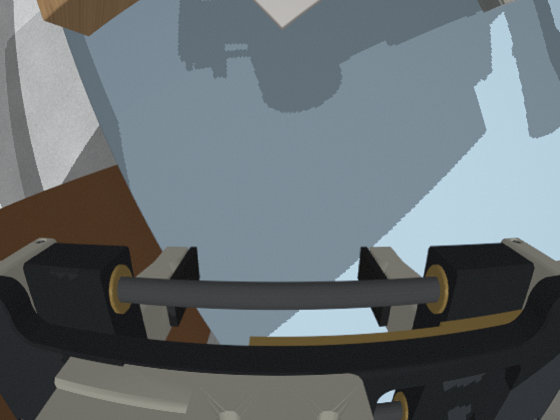

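The wrist picture is unchanged because the rows were refused. I'll give every key in each row.

Call:
play_rows:
  steps:
    - {"gripper":1,"tx":0,"ty":0,"tz":0,"ax":0.99,"ay":0,"az":0}
    - {"gripper":1,"tx":0,"ty":0,"tz":0,"ax":0.99,"ay":0,"az":0}
    - {"gripper":1,"tx":0,"ty":0,"tz":0,"ax":0.99,"ay":0,"az":0}
    - {"gripper":1,"tx":0,"ty":0,"tz":0,"ax":0.99,"ay":0,"az":0}
    - {"gripper":1,"tx":0,"ty":0,"tz":0,"ax":0.99,"ay":0,"az":0}
    - {"gripper":1,"tx":0,"ty":0,"tz":0,"ax":0.99,"ay":0,"az":0}
    - {"gripper":1,"tx":0,"ty":0,"tz":0,"ax":0.99,"ay":0,"az":0}
    - {"gripper":1,"tx":0,"ty":0,"tz":0,"ax":0.99,"ay":0,"az":0}
    - {"gripper":1,"tx":0,"ty":0,"tz":0,"ax":0.99,"ay":0,"az":0}
    - {"gripper":1,"tx":0,"ty":0,"tz":0,"ax":0.99,"ay":0,"az":0}
    - {"gripper":1,"tx":0,"ty":0,"tz":0,"ax":0.99,"ay":0,"az":0}
    - {"gripper":1,"tx":0,"ty":0,"tz":0,"ax":0.99,"ay":0,"az":0}
    - {"gripper":1,"tx":0,"ty":0,"tz":0,"ax":0.98,"ay":0,"az":0}

```text
t: 2.53
eef_pos: [0.272, 0.6177, 0.4046]
ee_rot: [1.211, 1.571, -2.127]
force: [-0.1, 0.7, -0.3]
width: 0.0878
```

Call:
play_rows:
  steps:
    - {"gripper":1,"tx":0,"ty":0.98,"tz":-0.6,"ax":0,"ay":0,"az":0}
    - {"gripper":1,"tx":0,"ty":0.98,"tz":-0.6,"ax":0,"ay":0,"az":0}
    - {"gripper":1,"tx":0,"ty":0.98,"tz":-0.6,"ax":0,"ay":0,"az":0}
    - {"gripper":1,"tx":0,"ty":0.98,"tz":-0.6,"ax":0,"ay":0,"az":0}
    - {"gripper":1,"tx":0,"ty":0.98,"tz":-0.6,"ax":0,"ay":0,"az":0}
    - {"gripper":1,"tx":0,"ty":0.98,"tz":-0.6,"ax":0,"ay":0,"az":0}
    - {"gripper":1,"tx":0,"ty":0.98,"tz":-0.6,"ax":0,"ay":0,"az":0}
    - {"gripper":1,"tx":0,"ty":0.98,"tz":-0.6,"ax":0,"ay":0,"az":0}
    - {"gripper":1,"tx":0,"ty":0.98,"tz":-0.6,"ax":0,"ay":0,"az":0}
    - {"gripper":1,"tx":0,"ty":0.98,"tz":-0.6,"ax":0,"ay":0,"az":0}
    - {"gripper":1,"tx":0,"ty":0.98,"tz":-0.6,"ax":0,"ay":0,"az":0}
    - {"gripper":1,"tx":0,"ty":0.98,"tz":-0.6,"ax":0,"ay":0,"az":0}
    - {"gripper":1,"tx":0,"ty":0.98,"tz":-0.6,"ax":0,"ay":0,"az":0}
    - {"gripper":1,"tx":0,"ty":0.98,"tz":-0.6,"ax":0,"ay":0,"az":0}
    - {"gripper":1,"tx":0,"ty":0.98,"tz":-0.6,"ax":0,"ay":0,"az":0}
    - {"gripper":1,"tx":0,"ty":0.98,"tz":-0.6,"ax":0,"ay":0,"az":0}
    - {"gripper":1,"tx":0,"ty":0.98,"tz":-0.6,"ax":0,"ay":0,"az":0}
    - {"gripper":1,"tx":0,"ty":0.98,"tz":-0.6,"ax":0,"ay":0,"az":0}
    - {"gripper":1,"tx":0,"ty":0.98,"tz":-0.6,"ax":0,"ay":0,"az":0}
    - {"gripper":1,"tx":0,"ty":0.98,"tz":-0.6,"ax":0,"ay":0,"az":0}

```text
t: 4.2
eef_pos: [0.4739, 0.0783, 0.405]
ee_rot: [-2.44, 1.57, 0.511]
force: [-0.3, 0.3, -0.2]
width: 0.088
```

Call:
play_rows:
  steps:
    - {"gripper":1,"tx":0,"ty":0.98,"tz":-0.6,"ax":0,"ay":0,"az":0}
    - {"gripper":1,"tx":0,"ty":0.98,"tz":-0.6,"ax":0,"ay":0,"az":0}
    - {"gripper":1,"tx":0,"ty":0.98,"tz":-0.6,"ax":0,"ay":0,"az":0}
    - {"gripper":1,"tx":0,"ty":0.98,"tz":-0.6,"ax":0,"ay":0,"az":0}
    - {"gripper":1,"tx":0,"ty":0.98,"tz":-0.6,"ax":0,"ay":0,"az":0}
    - {"gripper":1,"tx":0,"ty":0.98,"tz":-0.6,"ax":0,"ay":0,"az":0}
    - {"gripper":1,"tx":0,"ty":0.98,"tz":-0.6,"ax":0,"ay":0,"az":0}
    - {"gripper":1,"tx":0.5,"ty":0.98,"tz":-0.6,"ax":0,"ay":0,"az":0}
    - {"gripper":1,"tx":0.6,"ty":0.98,"tz":-0.6,"ax":0,"ay":0,"az":0}
    - {"gripper":1,"tx":0.6,"ty":0.98,"tz":-0.6,"ax":0,"ay":0,"az":0}
    - {"gripper":1,"tx":0.6,"ty":0.98,"tz":-0.6,"ax":0,"ay":0,"az":0}
    - {"gripper":1,"tx":0.6,"ty":0.98,"tz":-0.6,"ax":0,"ay":0,"az":0}
    - {"gripper":1,"tx":0.5,"ty":0.98,"tz":-0.7,"ax":0,"ay":0,"az":0}
    - {"gripper":1,"tx":0,"ty":0.26,"tz":0,"ax":0,"ay":0,"az":0}

```text
t: 5.37
eef_pos: [0.6067, -0.28, 0.3157]
ee_rot: [0.095, 1.566, 3.043]
force: [0.1, -0.7, -0.2]
width: 0.0876
```

```bash
cat > look.py <<'E'
from a import *
import sys
def look(name,items):
    ps=pose()
    im=optics.grab_frame("wrist");cv2.imwrite(f"pics/{name}.png",im[:,:,::-1])
    for n,z in items:
        for r in finder.pinpoint(n,"wrist")[:1]:print(n,np.round(r["location"],1),round(r["confidence"],2),wonz(r["location"],z,ps).round(4))
E
python3 - <<'E'
from look import *
go([.606,-.277,.16],[.982,-.19])
look("w2",[("rake_neck",.015),("rake_toe",.018),("rake_handle",.023)])
E
```

```text
q6 -0.05 rot/6deg [-0.016  0.041 -0.004] shift/25mm [-0.131 -0.111  0.051] tool y,z world [-0.19 -0.98 -0.  ] [-0.98  0.19 -0.  ] gp [ 0.606  -0.2799  0.1567] F [ 0.1 -0.7 -0.2] w 0.0876 t 5.37
rake_neck [207.7 275.6] 0.72 [ 0.6075 -0.2779  0.015 ]
rake_handle [122.3 278.4] 0.85 [ 0.5905 -0.3519  0.023 ]
```

View pics/w2.png

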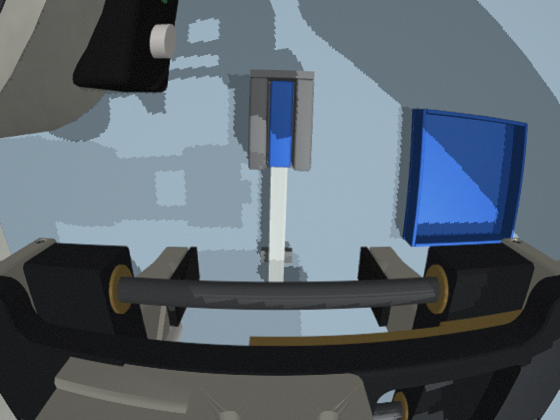

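The wrist view shows the shank centred between the fingers (column ~278), with the handle at (122,280). I'll descend and grip.

Call:
play_rows:
  steps:
    - {"gripper":1,"tx":0.9,"ty":-0.06,"tz":0,"ax":0,"ay":0,"az":0}
    - {"gripper":1,"tx":0.9,"ty":0,"tz":0,"ax":0,"ay":0,"az":0}
    - {"gripper":1,"tx":0.9,"ty":0,"tz":0,"ax":0,"ay":0,"az":0}
    - {"gripper":1,"tx":0.9,"ty":0,"tz":0,"ax":0,"ay":0,"az":0}
    - {"gripper":1,"tx":0.9,"ty":0,"tz":0,"ax":0,"ay":0,"az":0}
    - {"gripper":1,"tx":0.8,"ty":0,"tz":0,"ax":0,"ay":0,"az":0}
    - {"gripper":1,"tx":0,"ty":0,"tz":0,"ax":0,"ay":0,"az":0}

```text
t: 6.15
eef_pos: [0.605, -0.2735, 0.1844]
ee_rot: [-0.13, 1.566, 2.822]
force: [-1.4, -1.3, 0.0]
width: 0.0875
```

Call:
play_rows:
  steps:
    - {"gripper":0,"tx":0,"ty":0,"tz":0,"ax":0,"ay":0,"az":0}
    - {"gripper":0,"tx":0,"ty":0,"tz":0,"ax":0,"ay":0,"az":0}
    - {"gripper":0,"tx":0,"ty":0,"tz":0,"ax":0,"ay":0,"az":0}
    - {"gripper":0,"tx":0,"ty":0,"tz":0,"ax":0,"ay":0,"az":0}
    - {"gripper":0,"tx":0,"ty":0,"tz":0,"ax":0,"ay":0,"az":0}
    - {"gripper":0,"tx":0,"ty":0,"tz":0,"ax":0,"ay":0,"az":0}
    - {"gripper":0,"tx":0,"ty":0,"tz":0,"ax":0,"ay":0,"az":0}
    - {"gripper":0,"tx":0,"ty":0,"tz":0,"ax":0,"ay":0,"az":0}
  newtons: 30

```text
t: 6.82
eef_pos: [0.6063, -0.2754, 0.1873]
ee_rot: [3.089, 1.571, -0.244]
force: [-0.3, -0.3, -0.1]
width: 0.0401
```

Run:
```python
from look import *
go([.606,-.277,.022],[.982,-.19])
```

```text
q6 -0.06 rot/6deg [ 0.003 -0.001 -0.   ] shift/25mm [ 0.253  0.065 -0.001] tool y,z world [-0.19 -0.98 -0.  ] [-0.98  0.19 -0.  ] gp [ 0.6063 -0.2754  0.0283] F [-0.3 -0.3 -0.1] w 0.0401 t 6.82
```

Call:
play_rows:
  steps:
    - {"gripper":0,"tx":0.2,"ty":0,"tz":0,"ax":0,"ay":0,"az":0}
    - {"gripper":0,"tx":0,"ty":0,"tz":0,"ax":0,"ay":0,"az":0}
    - {"gripper":0,"tx":0,"ty":0,"tz":0,"ax":0,"ay":0,"az":0}
    - {"gripper":0,"tx":0,"ty":0,"tz":0,"ax":0,"ay":0,"az":0}
    - {"gripper":0,"tx":0,"ty":0,"tz":0,"ax":0,"ay":0,"az":0}
    - {"gripper":0,"tx":0,"ty":0,"tz":0,"ax":0,"ay":0,"az":0}
    - {"gripper":0,"tx":0,"ty":0,"tz":0,"ax":0,"ay":0,"az":0}

```text
t: 7.4
eef_pos: [0.6062, -0.2753, 0.1821]
ee_rot: [-0.131, 1.571, 2.82]
force: [0.0, 0.3, -1.6]
width: 0.0137
```

Run:
```python
from look import *
go([.606,-.277,.022],[.982,-.19])
```

```text
q6 -0.06 rot/6deg [0.003 0.002 0.   ] shift/25mm [ 0.043  0.068 -0.003] tool y,z world [-0.19 -0.98 -0.  ] [-0.98  0.19 -0.  ] gp [ 0.6062 -0.2753  0.0231] F [ 0.   0.3 -1.6] w 0.0137 t 7.4
```

Gripped at 13.7 mm, but the fingertips sit about 6 mm below the tool's underside, so it could not be laid flush. I'll re-grip about 7 mm higher.

Call:
play_rows:
  steps:
    - {"gripper":0.3,"tx":0,"ty":0,"tz":0,"ax":0,"ay":0,"az":0}
    - {"gripper":0.3,"tx":0,"ty":0,"tz":0,"ax":0,"ay":0,"az":0}
    - {"gripper":0.3,"tx":-0.3,"ty":0.07,"tz":0,"ax":0,"ay":0,"az":0}
    - {"gripper":0,"tx":0,"ty":0,"tz":0,"ax":0,"ay":0,"az":0}
    - {"gripper":0,"tx":0,"ty":0,"tz":0,"ax":0,"ay":0,"az":0}
    - {"gripper":0,"tx":0,"ty":0,"tz":0,"ax":0,"ay":0,"az":0}
    - {"gripper":0,"tx":0,"ty":0,"tz":0,"ax":0,"ay":0,"az":0}
    - {"gripper":0,"tx":0,"ty":0,"tz":0,"ax":0,"ay":0,"az":0}
  newtons: 30

```text
t: 8.07
eef_pos: [0.6061, -0.2771, 0.1902]
ee_rot: [2.885, 1.57, -0.447]
force: [-0.4, 0.3, 5.8]
width: 0.0133
```

Run:
```python
from look import *
go([.478,-.012,.08],[.97,-.24])
```

```text
q6 -0.05 rot/6deg [ 0.495 -0.006 -0.001] shift/25mm [-1.952 -9.064  7.521] tool y,z world [-0.24 -0.97 -0.  ] [-0.97  0.24 -0.  ] gp [ 0.6062 -0.2772  0.0312] F [-0.4  0.3  5.8] w 0.0133 t 8.07
```

Call:
play_rows:
  steps:
    - {"gripper":0,"tx":-0.4,"ty":0,"tz":0,"ax":0,"ay":0,"az":0}
    - {"gripper":0,"tx":-0.5,"ty":0,"tz":0,"ax":0,"ay":0,"az":0}
    - {"gripper":0,"tx":-0.5,"ty":0,"tz":0,"ax":0,"ay":0,"az":0}
    - {"gripper":0,"tx":-0.5,"ty":0,"tz":0,"ax":0,"ay":0,"az":0}
    - {"gripper":0,"tx":-0.5,"ty":0,"tz":0,"ax":0,"ay":0,"az":0}
    - {"gripper":0,"tx":0,"ty":0,"tz":0,"ax":0.25,"ay":0,"az":0}
    - {"gripper":0,"tx":0,"ty":0,"tz":0,"ax":0.25,"ay":0,"az":0}

```text
t: 8.65
eef_pos: [0.6064, -0.2771, 0.2522]
ee_rot: [-3.072, 1.568, -0.174]
force: [-0.0, 0.2, -2.3]
width: 0.0134
```

Run:
```python
from look import *
go([.478,-.012,.08],[.97,-.24])
look("w3",[])
im=optics.grab_frame("scene");cv2.imwrite("pics/sc3.png",im[:,:,::-1])
```

```text
q6 -0.11 rot/6deg [-0.014 -0.031  0.002] shift/25mm [ 0.529 -9.06   7.533] tool y,z world [-0.24 -0.97 -0.  ] [-0.97  0.24 -0.  ] gp [ 0.6069 -0.2772  0.0932] F [-0.   0.2 -2.3] w 0.0134 t 8.65
```

View pics/sc3.png

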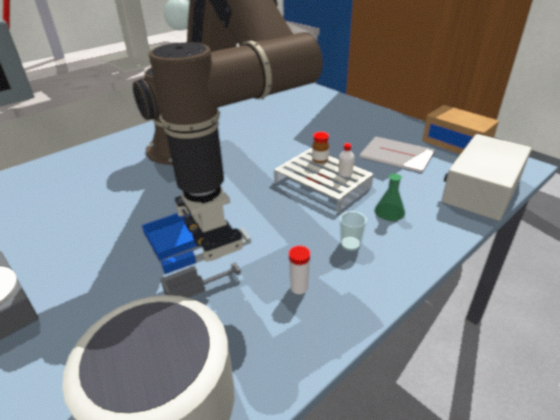

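View pics/w3.png

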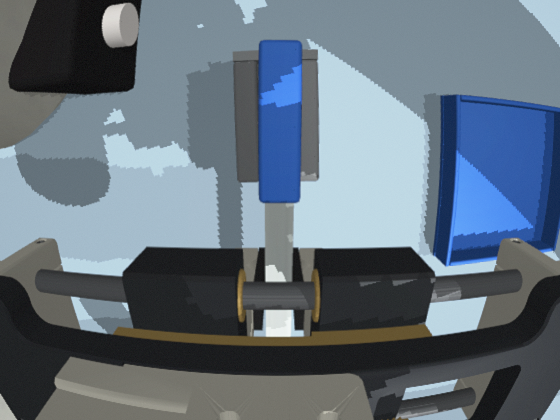

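The tool is out and level, with the handle centred at column 280. Next I carry it to the open bench in front of the shelf and lay it down.

Call:
play_rows:
  steps:
    - {"gripper":0,"tx":0,"ty":-0.7,"tz":0.58,"ax":0,"ay":0,"az":0}
    - {"gripper":0,"tx":0,"ty":-0.7,"tz":0.58,"ax":0,"ay":0,"az":0}
    - {"gripper":0,"tx":0,"ty":-0.7,"tz":0.58,"ax":0,"ay":0,"az":0}
    - {"gripper":0,"tx":0,"ty":-0.7,"tz":0.58,"ax":0,"ay":0,"az":0}
    - {"gripper":0,"tx":0,"ty":-0.7,"tz":0.58,"ax":0,"ay":0,"az":0}
    - {"gripper":0,"tx":0,"ty":-0.7,"tz":0.58,"ax":0,"ay":0,"az":0}
    - {"gripper":0,"tx":0,"ty":-0.7,"tz":0.58,"ax":0,"ay":0,"az":0}
    - {"gripper":0,"tx":0,"ty":-0.7,"tz":0.58,"ax":0,"ay":0,"az":0}
    - {"gripper":0,"tx":0,"ty":-0.7,"tz":0.58,"ax":0,"ay":0,"az":0}
    - {"gripper":0,"tx":0.3,"ty":-0.7,"tz":0.58,"ax":0,"ay":0,"az":0}
    - {"gripper":0,"tx":0.4,"ty":-0.7,"tz":0.58,"ax":0,"ay":0,"az":0}
    - {"gripper":0,"tx":0.5,"ty":-0.7,"tz":0.58,"ax":0,"ay":0,"az":0}
    - {"gripper":0,"tx":0.5,"ty":-0.66,"tz":0.57,"ax":0,"ay":0,"az":0}
    - {"gripper":0,"tx":0.5,"ty":0,"tz":0,"ax":0,"ay":0,"az":0}
    - {"gripper":0,"tx":0.3,"ty":0,"tz":0,"ax":0,"ay":0,"az":0}
    - {"gripper":0,"tx":0,"ty":0,"tz":0,"ax":0,"ay":0,"az":0}

```text
t: 10.08
eef_pos: [0.4775, -0.0118, 0.1863]
ee_rot: [0.608, 1.569, -2.775]
force: [-0.3, -0.1, -1.0]
width: 0.0135
```

Run:
```python
from look import *
go([.478,-.012,.022],[.97,-.24])
```

```text
q6 -0.63 rot/6deg [ 0.008  0.014 -0.01 ] shift/25mm [ 0.213  0.004 -0.02 ] tool y,z world [-0.24 -0.97 -0.  ] [-0.97  0.24 -0.  ] gp [ 0.4773 -0.0119  0.0273] F [-0.3 -0.1 -1. ] w 0.0135 t 10.08
```

Call:
play_rows:
  steps:
    - {"gripper":0,"tx":0.1,"ty":0,"tz":0,"ax":0,"ay":0,"az":0}
    - {"gripper":0,"tx":0.08,"ty":0,"tz":0,"ax":0,"ay":0,"az":0}
    - {"gripper":0,"tx":0.04,"ty":0,"tz":0,"ax":0,"ay":0,"az":0}
    - {"gripper":0,"tx":0,"ty":0,"tz":0,"ax":0,"ay":0,"az":0}

```text
t: 10.42
eef_pos: [0.478, -0.0123, 0.1818]
ee_rot: [-2.53, 1.57, 0.367]
force: [0.0, 0.3, -1.6]
width: 0.0137
```

Call:
play_rows:
  steps:
    - {"gripper":0.7,"tx":0,"ty":0,"tz":0,"ax":0,"ay":0,"az":0}
    - {"gripper":0.7,"tx":0,"ty":0,"tz":0,"ax":0,"ay":0,"az":0}
    - {"gripper":0.7,"tx":0,"ty":0,"tz":0,"ax":0,"ay":0,"az":0}
    - {"gripper":0.7,"tx":0,"ty":0,"tz":0,"ax":0,"ay":0,"az":0}
    - {"gripper":0.7,"tx":0,"ty":0,"tz":0,"ax":0,"ay":0,"az":0}
    - {"gripper":0.7,"tx":-0.8,"ty":0,"tz":0,"ax":0,"ay":0,"az":0}
    - {"gripper":0.7,"tx":-0.8,"ty":0,"tz":0,"ax":0,"ay":0,"az":0}
    - {"gripper":0.7,"tx":-0.8,"ty":0,"tz":0,"ax":0,"ay":0,"az":0}
    - {"gripper":0.7,"tx":0,"ty":0,"tz":0,"ax":0,"ay":0,"az":0}

```text
t: 11.17
eef_pos: [0.4791, -0.0115, 0.2451]
ee_rot: [-2.66, 1.565, 0.24]
force: [0.6, 0.5, 0.5]
width: 0.0608
```

Run:
```python
from look import *
go([.478,-.012,.022],[.97,-.24])
look("w4",[("rake_handle",.013)])
im=optics.grab_frame("top");cv2.imwrite("pics/t4.png",im[:,:,::-1])
for n,z in [("rake_neck",.005),("rake_toe",.008),("rake_handle",.013)]:
    for r in finder.pinpoint(n,"top")[:1]:print(n,np.round(r["location"],1),round(r["confidence"],2),onz("top",r["location"],z).round(4))
```

```text
q6 -0.63 rot/6deg [ 0.005 -0.047  0.025] shift/25mm [2.564 0.03  0.037] tool y,z world [-0.24 -0.97 -0.  ] [-0.97  0.24 -0.  ] gp [ 0.4799 -0.0113  0.0861] F [0.6 0.5 0.5] w 0.0608 t 11.17
rake_handle [116.4 284.6] 0.92 [ 0.457  -0.0859  0.013 ]
rake_handle [264.8 291.3] 0.58 [ 0.458  -0.0916  0.013 ]
```

View pics/w4.png

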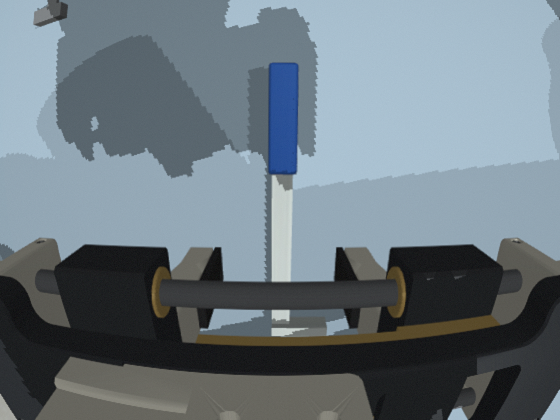

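View pics/t4.png

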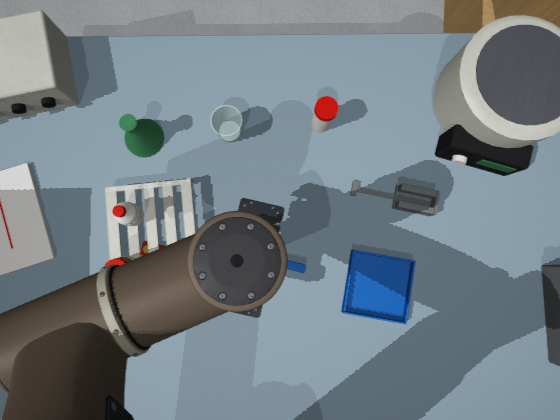

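The tool lies on the bench and is released; its handle is at about (0.457, -0.087). I'll move over the handle.

Run:
```python
from look import *
go([.453,-.101,.022],[.967,-.256])
```

```text
q6 -0.63 rot/6deg [ 0.149  0.012 -0.008] shift/25mm [2.396 3.692 0.034] tool y,z world [-0.26 -0.97 -0.  ] [-0.97  0.26 -0.  ] gp [ 0.4772 -0.0121  0.0819] F [-0.5 -0.8  0. ] w 0.0617 t 11.47
```

Call:
play_rows:
  steps:
    - {"gripper":0.7,"tx":0,"ty":0,"tz":0,"ax":0.15,"ay":0,"az":0}
    - {"gripper":0.7,"tx":0,"ty":0.9,"tz":0,"ax":0,"ay":0,"az":0}
    - {"gripper":0.7,"tx":0,"ty":0.9,"tz":0,"ax":0,"ay":0,"az":0}
    - {"gripper":0.7,"tx":0,"ty":0.9,"tz":0,"ax":0,"ay":0,"az":0}
    - {"gripper":0.7,"tx":0,"ty":0.99,"tz":0,"ax":0,"ay":0,"az":0}
    - {"gripper":0.7,"tx":0.8,"ty":0,"tz":0,"ax":0,"ay":0,"az":0}
    - {"gripper":0.7,"tx":0.8,"ty":0,"tz":0,"ax":0,"ay":0,"az":0}
    - {"gripper":0.7,"tx":0.7,"ty":0,"tz":0,"ax":0,"ay":0,"az":0}
    - {"gripper":0.7,"tx":0,"ty":0,"tz":0,"ax":0,"ay":0,"az":0}
    - {"gripper":0.7,"tx":0,"ty":0,"tz":0,"ax":0,"ay":0,"az":0}

```text
t: 12.3
eef_pos: [0.4538, -0.1012, 0.1834]
ee_rot: [0.486, 1.568, -2.915]
force: [-0.5, 0.2, -0.2]
width: 0.0613
```

Run:
```python
from look import *
go([.453,-.101,.022],[.967,-.256])
look("w5",[])
```

```text
q6 -0.47 rot/6deg [-0.005  0.027 -0.015] shift/25mm [0.095 0.001 0.034] tool y,z world [-0.26 -0.97 -0.  ] [-0.97  0.26 -0.  ] gp [ 0.4533 -0.1013  0.0244] F [-0.5  0.2 -0.2] w 0.0613 t 12.3
```

View pics/w5.png

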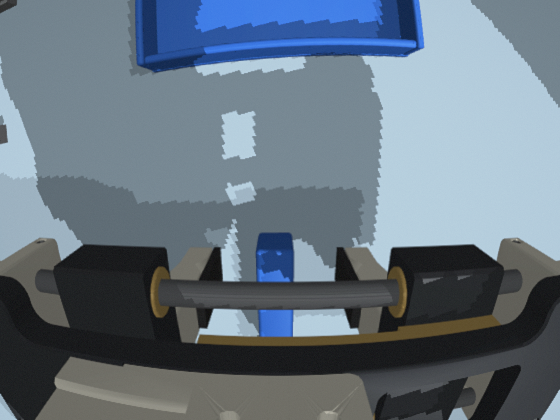

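The handle is between the fingers (columns 257–293, rear end at row 235), so I'll close on it.

Call:
play_rows:
  steps:
    - {"gripper":0,"tx":0,"ty":0,"tz":0,"ax":0,"ay":0,"az":0}
    - {"gripper":0,"tx":0,"ty":0,"tz":0,"ax":0,"ay":0,"az":0}
    - {"gripper":0,"tx":0,"ty":0,"tz":0,"ax":0,"ay":0,"az":0}
    - {"gripper":0,"tx":0,"ty":0,"tz":0,"ax":0,"ay":0,"az":0}
    - {"gripper":0,"tx":0,"ty":0,"tz":0,"ax":0,"ay":0,"az":0}
    - {"gripper":0,"tx":0,"ty":0,"tz":0,"ax":0,"ay":0,"az":0}
    - {"gripper":0,"tx":0,"ty":0,"tz":0,"ax":0,"ay":0,"az":0}
    - {"gripper":0,"tx":0,"ty":0,"tz":0,"ax":0,"ay":0,"az":0}
    - {"gripper":0,"tx":0,"ty":0,"tz":0,"ax":0,"ay":0,"az":0}
    - {"gripper":0,"tx":-0.08,"ty":0,"tz":0,"ax":0,"ay":0,"az":0}
  newtons: 45

```text
t: 13.18
eef_pos: [0.454, -0.1011, 0.1859]
ee_rot: [0.342, 1.57, -3.059]
force: [-0.7, 0.4, -1.6]
width: 0.0181
```

Run:
```python
from look import *
go([.453,-.101,.022],[.967,-.256])
im=optics.grab_frame("top");cv2.imwrite("pics/t6.png",cv2.resize(im[150:350,90:350,::-1],None,fx=3,fy=3,interpolation=cv2.INTER_CUBIC))
for n,z in [("rake_neck",.005),("rake_toe",.008),("rake_handle",.013)]:
    for r in finder.pinpoint(n,"top")[:1]:print(n,np.round(r["location"],1),round(r["confidence"],2),onz("top",r["location"],z).round(4))
```

```text
q6 -0.46 rot/6deg [-0.001  0.006 -0.002] shift/25mm [0.197 0.007 0.039] tool y,z world [-0.26 -0.97 -0.  ] [-0.97  0.26 -0.  ] gp [ 0.4539 -0.1011  0.0269] F [-0.7  0.4 -1.6] w 0.0181 t 13.18
rake_neck [254.4 254.2] 0.51 [ 0.4806 -0.0151  0.005 ]
rake_toe [257.  211.4] 0.8 [0.4768 0.0734 0.008 ]
rake_handle [256.5 256.4] 0.38 [ 0.4763 -0.0199  0.013 ]
```

View pics/t6.png

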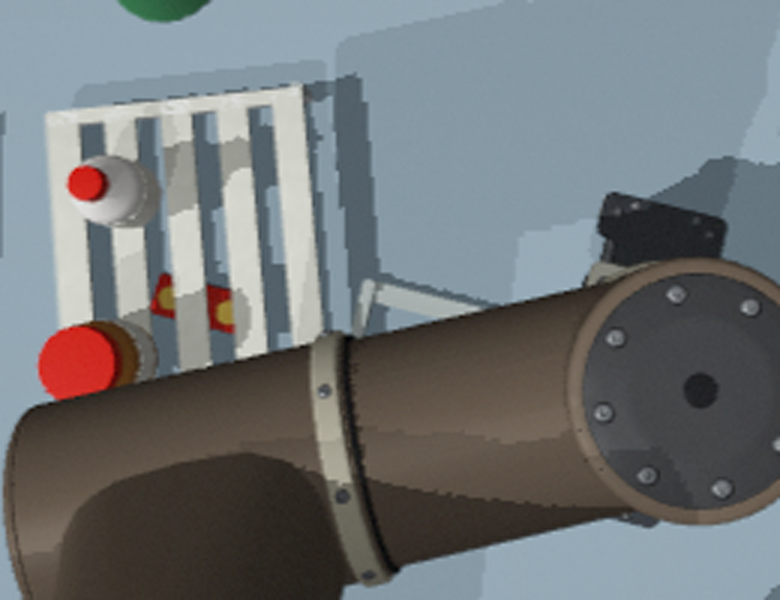

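The clamp's two brass screws show at zoom (167,296) and (229,313), and the tool's toe corner is at (367,283). The toe has to pass on the clamp's +x side, so I first shift right 24 mm and then insert.

Call:
play_rows:
  steps:
    - {"gripper":0,"tx":0,"ty":0,"tz":-0.48,"ax":0,"ay":0,"az":0}
    - {"gripper":0,"tx":0,"ty":0,"tz":-0.48,"ax":0,"ay":0,"az":0}
    - {"gripper":0,"tx":0,"ty":-0.4,"tz":0,"ax":0,"ay":0,"az":0}
    - {"gripper":0,"tx":0,"ty":-0.4,"tz":0,"ax":0,"ay":0,"az":0}
    - {"gripper":0,"tx":0,"ty":-0.4,"tz":0,"ax":0,"ay":0,"az":0}
    - {"gripper":0,"tx":0,"ty":-0.4,"tz":0,"ax":0,"ay":0,"az":0}
    - {"gripper":0,"tx":0,"ty":-0.4,"tz":0,"ax":0,"ay":0,"az":0}
    - {"gripper":0,"tx":0,"ty":-0.4,"tz":0,"ax":0,"ay":0,"az":0}
    - {"gripper":0,"tx":0,"ty":0,"tz":0,"ax":0,"ay":0,"az":0}

```text
t: 14.13
eef_pos: [0.4934, -0.0473, 0.1863]
ee_rot: [-2.712, 1.57, 0.173]
force: [1.3, -0.3, -0.3]
width: 0.0179
```

Run:
```python
from look import *
go([.453,-.101,.022],[.967,-.256])
im=optics.grab_frame("top");cv2.imwrite("pics/t7.png",cv2.resize(im[150:350,90:350,::-1],None,fx=3,fy=3,interpolation=cv2.INTER_CUBIC))
im=optics.grab_frame("scene");cv2.imwrite("pics/s7.png",cv2.resize(im[80:260,220:440,::-1],None,fx=3.5,fy=3.3,interpolation=cv2.INTER_CUBIC))
```

```text
q6 -0.56 rot/6deg [ 0.019 -0.008  0.004] shift/25mm [0.214 2.491 1.013] tool y,z world [-0.26 -0.97 -0.  ] [-0.97  0.26 -0.  ] gp [ 0.4936 -0.0473  0.0273] F [ 1.3 -0.3 -0.3] w 0.0179 t 14.13
```

View pics/t7.png

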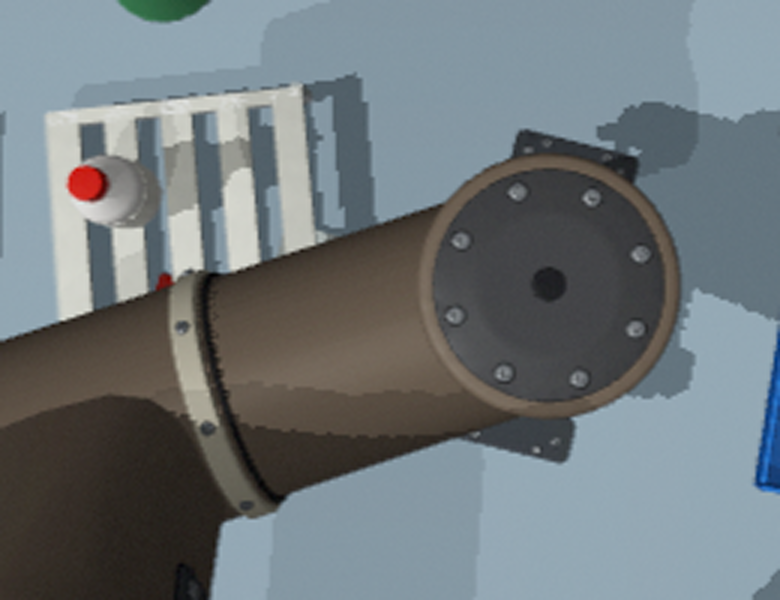

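View pics/s7.png

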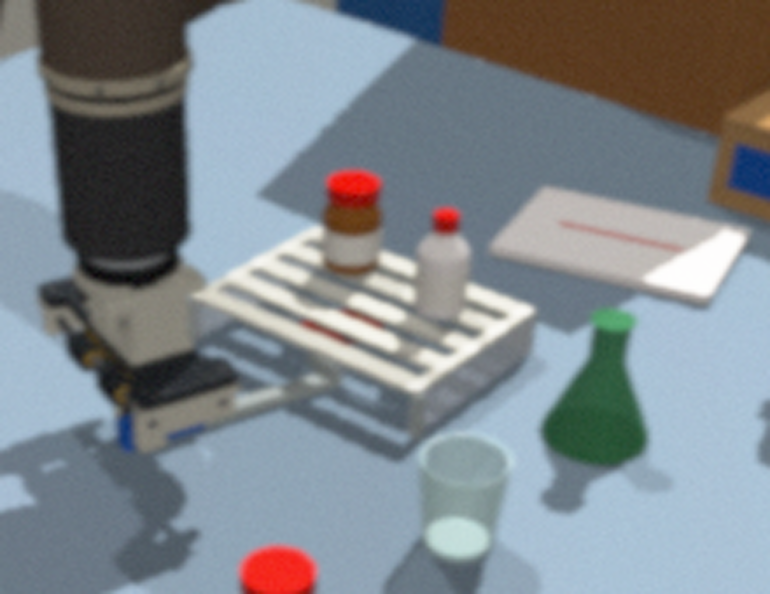

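The scene view shows the toe now under the front slat at (325,370), to the right of the clamp. I'll carry on inwards.

Call:
play_rows:
  steps:
    - {"gripper":0,"tx":0,"ty":-0.35,"tz":0,"ax":0,"ay":0,"az":0}
    - {"gripper":0,"tx":0,"ty":-0.35,"tz":0,"ax":0,"ay":0,"az":0}
    - {"gripper":0,"tx":0,"ty":-0.35,"tz":0,"ax":0,"ay":0,"az":0}
    - {"gripper":0,"tx":0,"ty":-0.35,"tz":0,"ax":0,"ay":0,"az":0}
    - {"gripper":0,"tx":0,"ty":-0.35,"tz":0,"ax":0,"ay":0,"az":0}

```text
t: 14.65
eef_pos: [0.5042, -0.006, 0.1862]
ee_rot: [-2.685, 1.571, 0.198]
force: [0.6, 0.4, -0.8]
width: 0.0176
```

Call:
play_rows:
  steps:
    - {"gripper":0,"tx":0,"ty":-0.35,"tz":0,"ax":0,"ay":0,"az":0}
    - {"gripper":0,"tx":0,"ty":-0.35,"tz":0,"ax":0,"ay":0,"az":0}
    - {"gripper":0,"tx":0,"ty":-0.35,"tz":0,"ax":0,"ay":0,"az":0}
    - {"gripper":0,"tx":0,"ty":-0.35,"tz":0,"ax":0,"ay":0,"az":0}
    - {"gripper":0,"tx":0,"ty":-0.35,"tz":0,"ax":0,"ay":0,"az":0}
    - {"gripper":0,"tx":0,"ty":-0.15,"tz":0,"ax":0,"ay":0,"az":0}
    - {"gripper":0,"tx":0,"ty":0,"tz":0,"ax":0,"ay":0,"az":0}

```text
t: 15.23
eef_pos: [0.5164, 0.0399, 0.1862]
ee_rot: [-2.683, 1.571, 0.201]
force: [-0.3, -0.6, -1.3]
width: 0.0173
```

```bash
cat > see.py <<'E'
from look import *
import sys
n=sys.argv[1]
go([.453,-.101,.022],[.967,-.256])
im=optics.grab_frame("scene");cv2.imwrite(f"pics/s{n}.png",cv2.resize(im[120:240,250:400,::-1],None,fx=5.3,fy=5,interpolation=cv2.INTER_CUBIC))
for q,z in [("rake_toe",.008),("clamp_mid",.011),("rake_neck",.005)]:
    for r in finder.pinpoint(q,"scene")[:1]:print(q,np.round(r["location"],1),round(r["confidence"],2),onz("scene",r["location"],z).round(4))
E
python3 see.py 8
```

```text
q6 -0.71 rot/6deg [ 0.01  -0.002  0.001] shift/25mm [0.206 6.098 1.01 ] tool y,z world [-0.26 -0.97 -0.  ] [-0.97  0.26 -0.  ] gp [0.5165 0.0399 0.0272] F [-0.3 -0.6 -1.3] w 0.0173 t 15.23
rake_toe [200.5 293. ] 0.62 [0.5176 0.0556 0.008 ]
clamp_mid [175.1 314.8] 0.43 [0.4695 0.1955 0.011 ]
rake_neck [196.2 314. ] 0.57 [0.5415 0.1172 0.005 ]
```

View pics/s8.png

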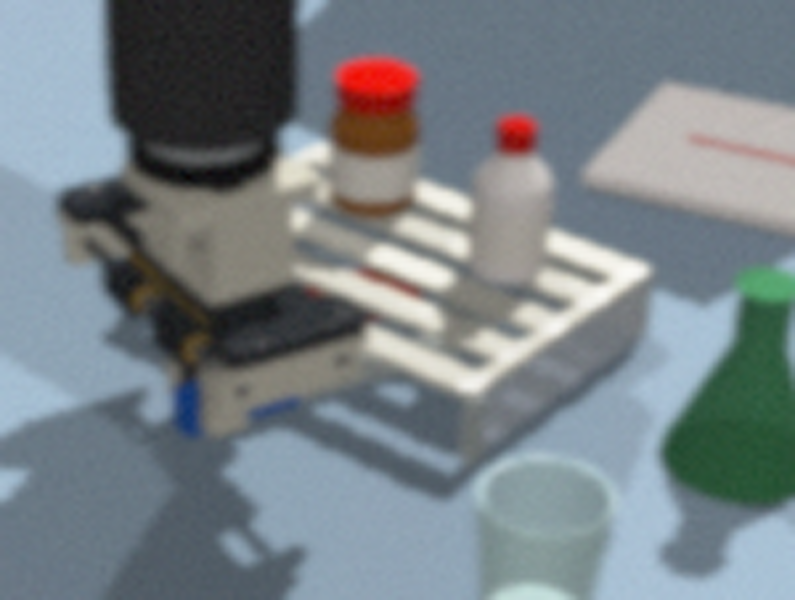

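Call:
play_rows:
  steps:
    - {"gripper":0,"tx":0,"ty":-0.24,"tz":0,"ax":0,"ay":0,"az":0}
    - {"gripper":0,"tx":0,"ty":0,"tz":0.2,"ax":0,"ay":0,"az":0}
    - {"gripper":0,"tx":0,"ty":0,"tz":0.2,"ax":0,"ay":0,"az":0}
    - {"gripper":0,"tx":0,"ty":0,"tz":0.2,"ax":0,"ay":0,"az":0}
    - {"gripper":0,"tx":0,"ty":0,"tz":0.1,"ax":0,"ay":0,"az":0}

```text
t: 15.85
eef_pos: [0.4996, 0.0492, 0.1861]
ee_rot: [0.441, 1.57, -2.959]
force: [-0.2, -1.7, -2.3]
width: 0.0179
```

```bash
python3 see.py 9
```

```text
q6 -0.75 rot/6deg [-0.     0.006 -0.003] shift/25mm [0.204 6.286 0.266] tool y,z world [-0.26 -0.97 -0.  ] [-0.97  0.26 -0.  ] gp [0.4995 0.0492 0.0271] F [-0.2 -1.7 -2.3] w 0.0179 t 15.85
rake_toe [181.  332.1] 0.46 [0.5266 0.2122 0.008 ]
clamp_mid [175.6 316.9] 0.59 [0.476  0.1981 0.011 ]
rake_neck [189.5 311.2] 0.57 [0.5115 0.1365 0.005 ]
```

View pics/s9.png

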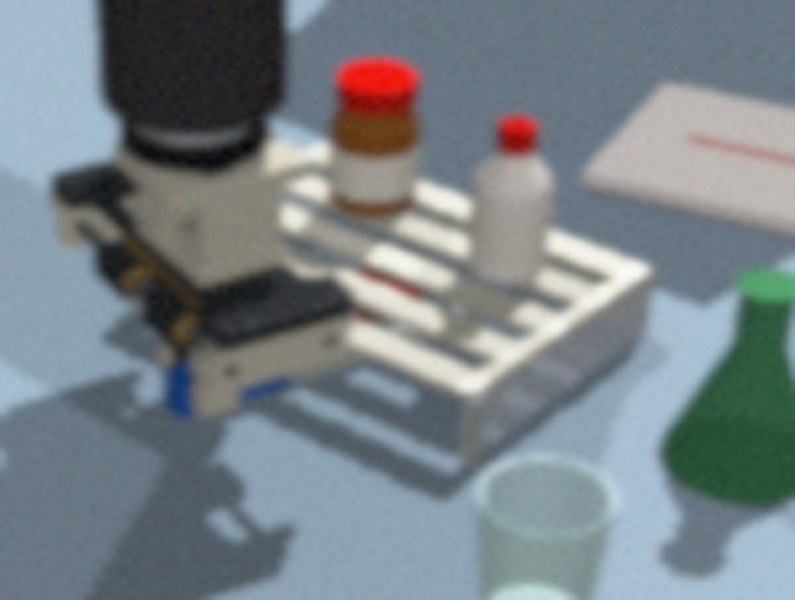

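Call:
play_rows:
  steps:
    - {"gripper":0,"tx":0,"ty":0,"tz":0.2,"ax":0,"ay":0,"az":0}
    - {"gripper":0,"tx":0,"ty":0,"tz":0.2,"ax":0,"ay":0,"az":0}
    - {"gripper":0,"tx":0,"ty":0,"tz":0.15,"ax":0,"ay":0,"az":0}
    - {"gripper":0,"tx":0,"ty":0,"tz":0,"ax":0,"ay":0,"az":0}

```text
t: 16.38
eef_pos: [0.4865, 0.0528, 0.1861]
ee_rot: [0.499, 1.57, -2.901]
force: [-1.2, 0.2, -1.3]
width: 0.0174
```

```bash
python3 see.py 10
```

```text
q6 -0.77 rot/6deg [ 0.001  0.005 -0.003] shift/25mm [ 0.204  6.288 -0.28 ] tool y,z world [-0.26 -0.97 -0.  ] [-0.97  0.26 -0.  ] gp [0.4864 0.0527 0.0271] F [-1.2  0.2 -1.3] w 0.0174 t 16.38
rake_toe [177.1 329.6] 0.71 [0.5063 0.2233 0.008 ]
clamp_mid [177.6 315.5] 0.42 [0.481  0.1866 0.011 ]
rake_neck [189.7 310.2] 0.52 [0.5101 0.1336 0.005 ]
```

View pics/s10.png

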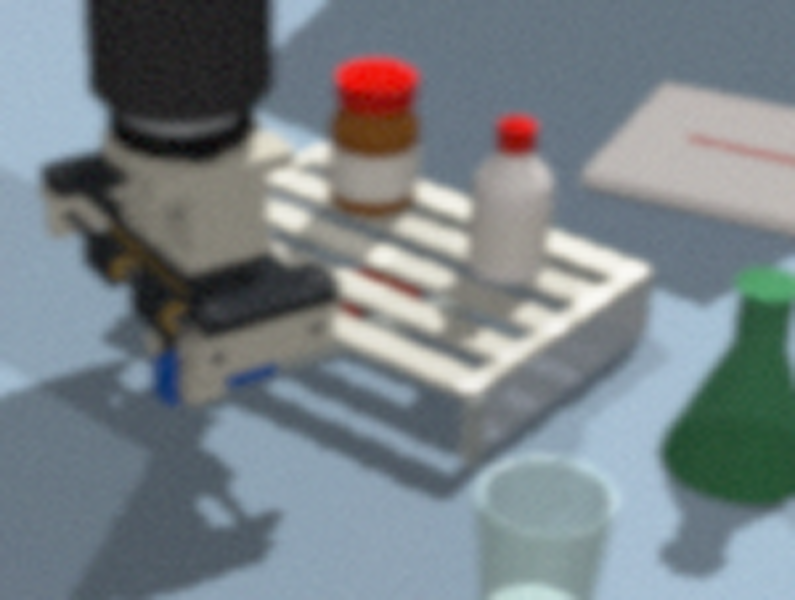

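Call:
play_rows:
  steps:
    - {"gripper":0,"tx":0,"ty":0.2,"tz":0.0,"ax":0,"ay":0,"az":0}
    - {"gripper":0,"tx":0,"ty":0.2,"tz":0,"ax":0,"ay":0,"az":0}
    - {"gripper":0,"tx":0,"ty":0.2,"tz":0,"ax":0,"ay":0,"az":0}
    - {"gripper":0,"tx":0,"ty":0.2,"tz":0,"ax":0,"ay":0,"az":0}
    - {"gripper":0,"tx":0,"ty":0.2,"tz":0,"ax":0,"ay":0,"az":0}
    - {"gripper":0,"tx":0,"ty":0.2,"tz":0,"ax":0,"ay":0,"az":0}
    - {"gripper":0,"tx":0,"ty":0.2,"tz":0,"ax":0,"ay":0,"az":0}

```text
t: 17.17
eef_pos: [0.4784, 0.0184, 0.1862]
ee_rot: [-2.382, 1.571, 0.501]
force: [0.2, 1.8, -0.7]
width: 0.0178
```

```bash
python3 see.py 11
```

```text
q6 -0.71 rot/6deg [-0.002 -0.002  0.001] shift/25mm [ 0.208  4.878 -0.241] tool y,z world [-0.26 -0.97 -0.  ] [-0.97  0.26 -0.  ] gp [0.4784 0.0184 0.0272] F [ 0.2  1.8 -0.7] w 0.0178 t 17.17
rake_toe [182.8 321.4] 0.52 [0.5107 0.1815 0.008 ]
clamp_mid [177.6 307.5] 0.52 [0.4638 0.169  0.011 ]
```

View pics/s11.png

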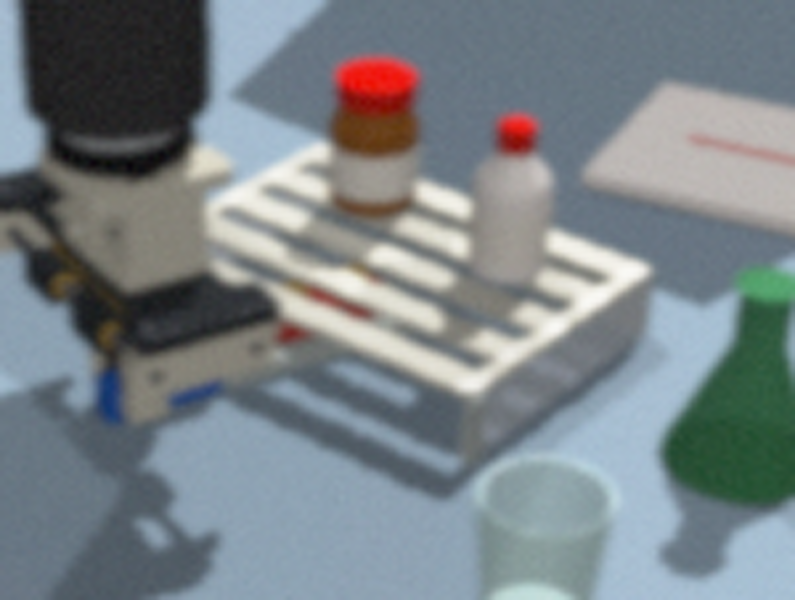

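The clamp is hooked and moving; its red body now shows at the front slot (340,305), so I keep dragging.

Call:
play_rows:
  steps:
    - {"gripper":0,"tx":0,"ty":0.28,"tz":0,"ax":0,"ay":0,"az":0}
    - {"gripper":0,"tx":0,"ty":0.28,"tz":0,"ax":0,"ay":0,"az":0}
    - {"gripper":0,"tx":0,"ty":0.28,"tz":0,"ax":0,"ay":0,"az":0}
    - {"gripper":0,"tx":0,"ty":0.28,"tz":0,"ax":0,"ay":0,"az":0}
    - {"gripper":0,"tx":0,"ty":0.28,"tz":0,"ax":0,"ay":0,"az":0}
    - {"gripper":0,"tx":0,"ty":0.28,"tz":0,"ax":0,"ay":0,"az":0}
    - {"gripper":0,"tx":0,"ty":0.28,"tz":0,"ax":0,"ay":0,"az":0}
    - {"gripper":0,"tx":0,"ty":0.28,"tz":0,"ax":0,"ay":0,"az":0}
    - {"gripper":0,"tx":0,"ty":0.28,"tz":0,"ax":0,"ay":0,"az":0}
    - {"gripper":0,"tx":0,"ty":0.28,"tz":0,"ax":0,"ay":0,"az":0}

```text
t: 18.2
eef_pos: [0.4603, -0.0494, 0.1862]
ee_rot: [-2.026, 1.571, 0.857]
force: [0.3, 1.3, -0.8]
width: 0.0176
```

```bash
python3 see.py 12
```

```text
q6 -0.58 rot/6deg [-0.001 -0.     0.   ] shift/25mm [ 0.207  2.069 -0.244] tool y,z world [-0.26 -0.97 -0.  ] [-0.97  0.26 -0.  ] gp [ 0.4603 -0.0494  0.0272] F [ 0.3  1.3 -0.8] w 0.0176 t 18.2
rake_toe [190.6 302.4] 0.85 [0.5005 0.1105 0.008 ]
clamp_mid [182.2 288.9] 0.74 [0.4427 0.1102 0.011 ]
rake_neck [199.5 280.5] 0.63 [0.4858 0.0361 0.005 ]
```

View pics/s12.png

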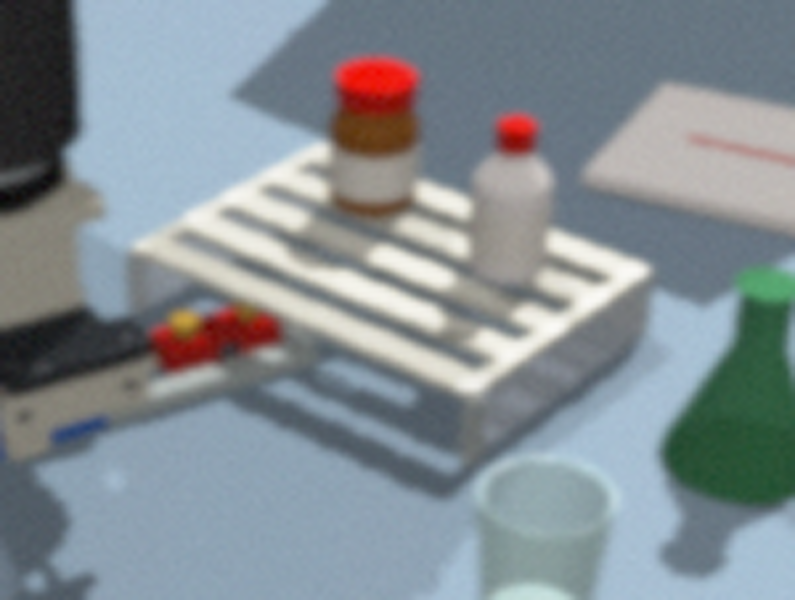

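The clamp (210,335) is emerging from the front alongside the shank. I'll drag on.

Call:
play_rows:
  steps:
    - {"gripper":0,"tx":0,"ty":0.28,"tz":0,"ax":0,"ay":0,"az":0}
    - {"gripper":0,"tx":0,"ty":0.28,"tz":0,"ax":0,"ay":0,"az":0}
    - {"gripper":0,"tx":0,"ty":0.28,"tz":0,"ax":0,"ay":0,"az":0}
    - {"gripper":0,"tx":0,"ty":0.28,"tz":0,"ax":0,"ay":0,"az":0}
    - {"gripper":0,"tx":0,"ty":0.28,"tz":0,"ax":0,"ay":0,"az":0}
    - {"gripper":0,"tx":0,"ty":0.28,"tz":0,"ax":0,"ay":0,"az":0}
    - {"gripper":0,"tx":0,"ty":0.28,"tz":0,"ax":0,"ay":0,"az":0}
    - {"gripper":0,"tx":0,"ty":0.28,"tz":0,"ax":0,"ay":0,"az":0}
    - {"gripper":0,"tx":0,"ty":0.28,"tz":0,"ax":0,"ay":0,"az":0}
    - {"gripper":0,"tx":0,"ty":0.28,"tz":0,"ax":0,"ay":0,"az":0}
    - {"gripper":0,"tx":0,"ty":0.28,"tz":0,"ax":0,"ay":0,"az":0}
    - {"gripper":0,"tx":0,"ty":0.28,"tz":0,"ax":0,"ay":0,"az":0}
    - {"gripper":0,"tx":0,"ty":0,"tz":0,"ax":0,"ay":0,"az":0}

```text
t: 19.48
eef_pos: [0.4384, -0.131, 0.186]
ee_rot: [0.434, 1.57, -2.967]
force: [-0.4, -0.6, 0.0]
width: 0.0173
```

```bash
sed -i 's/120:240,250:400/120:240,220:370/' see.py; python3 see.py 13
python3 - <<'E'
from look import *
im=optics.grab_frame("top");cv2.imwrite("pics/t13.png",cv2.resize(im[150:350,90:350,::-1],None,fx=3,fy=3,interpolation=cv2.INTER_CUBIC))
E
```

```text
q6 -0.4 rot/6deg [-0.008  0.007 -0.003] shift/25mm [ 0.202 -1.308 -0.256] tool y,z world [-0.26 -0.97 -0.  ] [-0.97  0.26 -0.  ] gp [ 0.4383 -0.131   0.027 ] F [-0.4 -0.6  0. ] w 0.0173 t 19.48
rake_toe [197.  277.3] 0.52 [0.4732 0.0351 0.008 ]
clamp_mid [190.1 264. ] 0.65 [0.4225 0.0281 0.011 ]
rake_neck [210.8 250.7] 0.74 [ 0.4681 -0.0602  0.005 ]
```

View pics/s13.png

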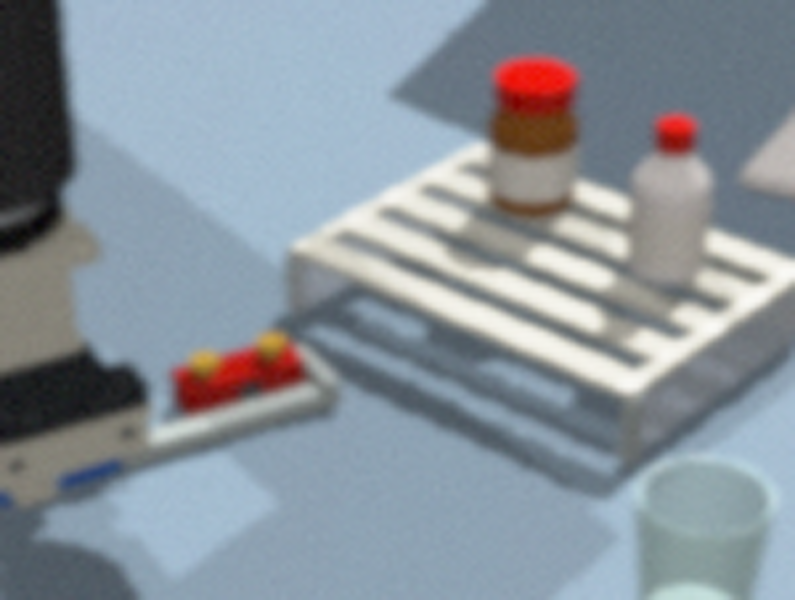

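View pics/t13.png

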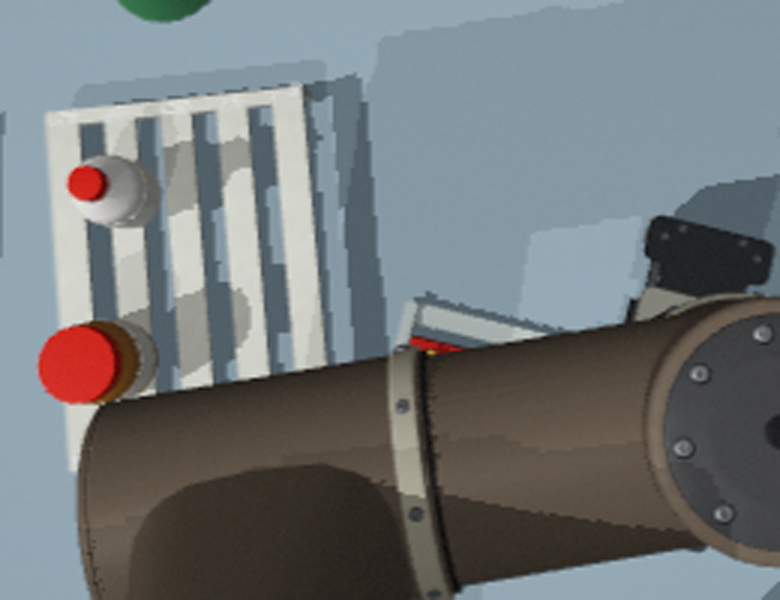

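The clamp (240,375) is fully out in front of the shelf with the toe behind it. I free the toe, lift the tool and lay it to the right.

Call:
play_rows:
  steps:
    - {"gripper":0,"tx":0,"ty":-0.25,"tz":0,"ax":0,"ay":0,"az":0}
    - {"gripper":0,"tx":0,"ty":0,"tz":-0.2,"ax":0,"ay":0,"az":0}
    - {"gripper":0,"tx":-0.6,"ty":0,"tz":0,"ax":0,"ay":0,"az":0}
    - {"gripper":0,"tx":-0.7,"ty":0,"tz":0,"ax":0,"ay":0,"az":0}
    - {"gripper":0,"tx":-0.7,"ty":0,"tz":0,"ax":0,"ay":0,"az":0}
    - {"gripper":0,"tx":0,"ty":-0.25,"tz":-0.7,"ax":0,"ay":0,"az":0}
    - {"gripper":0,"tx":0,"ty":-0.25,"tz":-0.7,"ax":0,"ay":0,"az":0}
    - {"gripper":0,"tx":0,"ty":-0.25,"tz":-0.7,"ax":0,"ay":0,"az":0}
    - {"gripper":0,"tx":0,"ty":-0.25,"tz":-0.7,"ax":0,"ay":0,"az":0}
    - {"gripper":0,"tx":0,"ty":-0.25,"tz":-0.7,"ax":0,"ay":0,"az":0}
    - {"gripper":0,"tx":0,"ty":-0.25,"tz":-0.8,"ax":0,"ay":0,"az":0}
    - {"gripper":0,"tx":0.7,"ty":0,"tz":0,"ax":0,"ay":0,"az":0}
    - {"gripper":0,"tx":0.7,"ty":0,"tz":0,"ax":0,"ay":0,"az":0}
    - {"gripper":0,"tx":0.6,"ty":0,"tz":0,"ax":0,"ay":0,"az":0}
    - {"gripper":0,"tx":0,"ty":0,"tz":0,"ax":0,"ay":0,"az":0}
    - {"gripper":0,"tx":0.06,"ty":0,"tz":0,"ax":0,"ay":0,"az":0}
    - {"gripper":0,"tx":0,"ty":0,"tz":0,"ax":0,"ay":0,"az":0}

```text
t: 21.15
eef_pos: [0.5592, -0.1161, 0.1844]
ee_rot: [0.387, 1.57, -3.013]
force: [0.6, -0.1, -0.6]
width: 0.0176
```

```bash
python3 see.py 14;  python3 - <<'E'
from look import *
im=optics.grab_frame("scene");cv2.imwrite("pics/s14.png",cv2.resize(im[120:320,180:400,::-1],None,fx=3.5,fy=3,interpolation=cv2.INTER_CUBIC))
E
```

```text
q6 -0.4 rot/6deg [ 0.004  0.005 -0.002] shift/25mm [0.135 0.502 4.261] tool y,z world [-0.26 -0.97 -0.  ] [-0.97  0.26 -0.  ] gp [ 0.5591 -0.1161  0.0254] F [ 0.6 -0.1 -0.6] w 0.0176 t 21.15
rake_toe [212.5 310. ] 0.65 [0.5913 0.0495 0.008 ]
clamp_mid [195.  264.7] 0.42 [0.4433 0.0129 0.011 ]
rake_neck [224.4 286.9] 0.74 [ 0.5826 -0.0293  0.005 ]
```

View pics/s14.png

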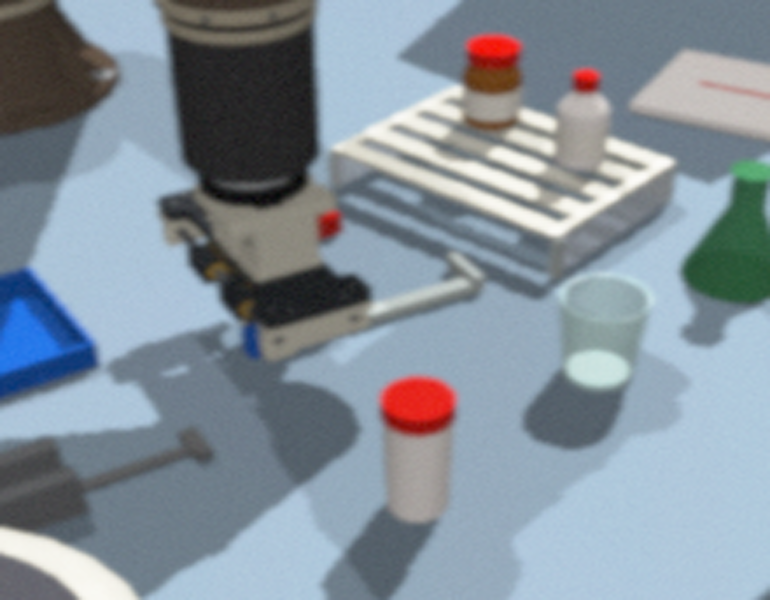

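The tool is just above the bench with its toe at about (465,270), clear of the shelf. I release it and rise.

Call:
play_rows:
  steps:
    - {"gripper":0,"tx":0.04,"ty":0,"tz":0,"ax":0,"ay":0,"az":0}
    - {"gripper":1,"tx":0,"ty":0,"tz":0,"ax":0,"ay":0,"az":0}
    - {"gripper":1,"tx":0,"ty":0,"tz":0,"ax":0,"ay":0,"az":0}
    - {"gripper":1,"tx":0,"ty":0,"tz":0,"ax":0,"ay":0,"az":0}
    - {"gripper":1,"tx":0,"ty":0,"tz":0,"ax":0,"ay":0,"az":0}
    - {"gripper":1,"tx":0,"ty":0,"tz":0,"ax":0,"ay":0,"az":0}
    - {"gripper":1,"tx":-0.8,"ty":0,"tz":0,"ax":0,"ay":0,"az":0}
    - {"gripper":1,"tx":-0.9,"ty":0,"tz":0,"ax":0,"ay":0,"az":0}
    - {"gripper":1,"tx":-0.9,"ty":0,"tz":0,"ax":0,"ay":0,"az":0}
    - {"gripper":1,"tx":-0.9,"ty":0,"tz":0,"ax":0,"ay":0,"az":0}
    - {"gripper":1,"tx":-0.9,"ty":0,"tz":0,"ax":0,"ay":0,"az":0}
    - {"gripper":1,"tx":0,"ty":0,"tz":0,"ax":0,"ay":0,"az":0}

```text
t: 22.4
eef_pos: [0.5605, -0.1164, 0.2985]
ee_rot: [-2.914, 1.563, -0.03]
force: [1.2, 0.1, 0.4]
width: 0.0847
```

Run:
```python
from look import *
for cam in ["top","scene"]:
    im=optics.grab_frame(cam);cv2.imwrite(f"pics/{cam}15.png",im[:,:,::-1])
    for n,z in [("clamp_mid",.011),("rake_handle",.013),("rake_toe",.008),("tray",0)]:
        for r in finder.pinpoint(n,cam)[:1]:print(n,np.round(r["location"],1),round(r["confidence"],2),onz(cam,r["location"],z).round(4))
    for r in finder.silhouettes("clamp",cam)[:1]:
        if cam=="top":
            ys,xs=np.nonzero(r["pixels"]);print(len(ys),cv2.minAreaRect(np.c_[xs,ys].astype(np.float32)))
im=optics.grab_frame("top");cv2.imwrite("pics/t15.png",cv2.resize(im[150:350,90:350,::-1],None,fx=3,fy=3,interpolation=cv2.INTER_CUBIC))
```

```text
clamp_mid [271.  244.4] 0.75 [0.447  0.0053 0.011 ]
rake_toe [137.2 144.2] 0.44 [0.7321 0.215  0.008 ]
tray [284.1 373.2] 0.78 [ 0.4147 -0.2625  0.    ]
470 ((242.0294189453125, 272.3823547363281), (34.1975212097168, 13.824528694152832), 14.03624439239502)
clamp_mid [191.6 264.6] 0.5 [0.4298 0.0242 0.011 ]
rake_handle [228.8 263.4] 0.66 [ 0.5608 -0.0925  0.013 ]
rake_toe [212.8 306.7] 0.82 [0.5859 0.0421 0.008 ]
tray [238.  178.7] 0.84 [ 0.4241 -0.2648  0.    ]
```

View pics/t15.png

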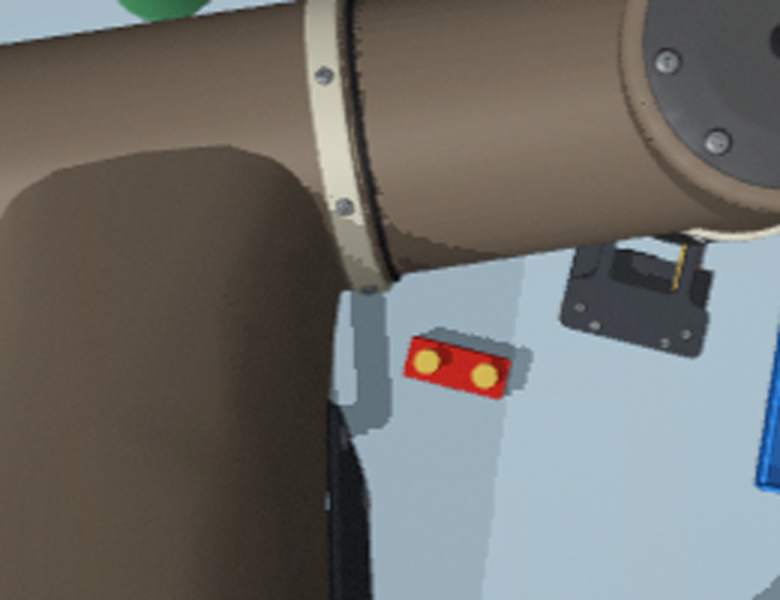

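View pics/scene15.png

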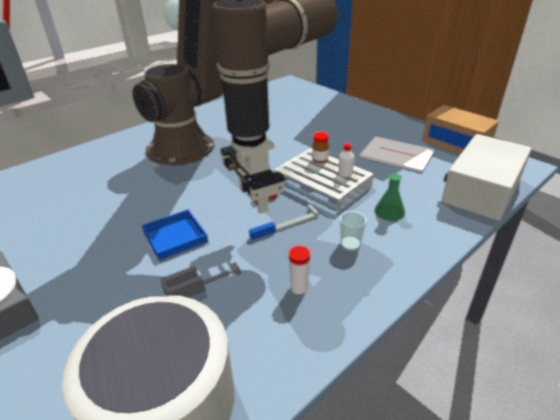

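Run:
```python
from look import *
c=onz("top",(272.4,242.0),.020);print(c)
a=onz("top",(361/3+150,427/3+90),.032);b=onz("top",(376/3+150,484/3+90),.032);print(a,b,(a+b)/2,a-b)
go([c[0],c[1],.10],[.967,-.256])
```

```text
[0.44460048 0.00975476 0.02      ]
[0.44959294 0.02847308 0.032     ] [ 0.43894807 -0.00962428  0.032     ] [0.4442705 0.0094244 0.032    ] [0.01064487 0.03809736 0.        ]
q6 -0.4 rot/6deg [ 0.     0.005 -0.002] shift/25mm [ 1.374 -3.707  5.715] tool y,z world [-0.26 -0.97 -0.  ] [-0.97  0.26 -0.  ] gp [ 0.5589 -0.1164  0.1344] F [-0.7  0.7 -0.5] w 0.0876 t 23.05
```

Both measurements agree on the clamp centre, (0.444, 0.0095). I'll move above it.

Call:
play_rows:
  steps:
    - {"gripper":1,"tx":0,"ty":-0.53,"tz":0.81,"ax":0.1,"ay":0,"az":0}
    - {"gripper":1,"tx":0,"ty":-0.53,"tz":0.82,"ax":0,"ay":0,"az":0}
    - {"gripper":1,"tx":0,"ty":-0.53,"tz":0.82,"ax":0,"ay":0,"az":0}
    - {"gripper":1,"tx":0.3,"ty":-0.53,"tz":0.82,"ax":0,"ay":0,"az":0}
    - {"gripper":1,"tx":0.3,"ty":-0.53,"tz":0.82,"ax":0,"ay":0,"az":0}
    - {"gripper":1,"tx":0.3,"ty":-0.53,"tz":0.82,"ax":0,"ay":0,"az":0}
    - {"gripper":1,"tx":0.45,"ty":-0.53,"tz":0.81,"ax":0,"ay":0,"az":0}
    - {"gripper":1,"tx":0,"ty":0,"tz":0,"ax":0,"ay":0,"az":0}

```text
t: 23.72
eef_pos: [0.4427, 0.012, 0.2585]
ee_rot: [0.34, 1.568, -3.07]
force: [-0.7, -0.4, -0.9]
width: 0.0875
```

Run:
```python
from look import *
go([.4445,.0095,.024],[.965,-.262])
look("w16",[("clamp_mid",.011)])
print(wproj([[.4445,.0095,.022]]))
```

```text
q6 -0.74 rot/6deg [-0.032  0.024 -0.009] shift/25mm [ 3.019  0.078 -0.097] tool y,z world [-0.26 -0.97 -0.  ] [-0.97  0.26 -0.  ] gp [0.4423 0.012  0.0995] F [-0.7 -0.4 -0.9] w 0.0875 t 23.72
clamp_mid [220.  274.4] 0.58 [0.4432 0.0082 0.011 ]
[[225.74010904 277.70374831]]
```

View pics/w16.png

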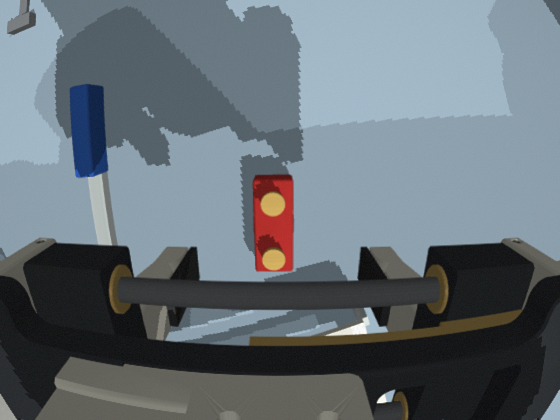

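The clamp is centred between the fingers (column ~273, rows 176–270), and the tool is clear at the left. I'll descend and grip.

Call:
play_rows:
  steps:
    - {"gripper":1,"tx":0.6,"ty":0.08,"tz":-0.08,"ax":0,"ay":0,"az":0}
    - {"gripper":1,"tx":0.6,"ty":0,"tz":0,"ax":0,"ay":0,"az":0}
    - {"gripper":1,"tx":0.6,"ty":0,"tz":0,"ax":0,"ay":0,"az":0}
    - {"gripper":1,"tx":0.6,"ty":0,"tz":0,"ax":0,"ay":0,"az":0}
    - {"gripper":1,"tx":0.5,"ty":0,"tz":0,"ax":0,"ay":0,"az":0}
    - {"gripper":0.2,"tx":0.1,"ty":0,"tz":0,"ax":0,"ay":0,"az":0}
    - {"gripper":0.2,"tx":0,"ty":0,"tz":0,"ax":0,"ay":0,"az":0}
    - {"gripper":0,"tx":0,"ty":0,"tz":0,"ax":0,"ay":0,"az":0}
    - {"gripper":0,"tx":0,"ty":0,"tz":0,"ax":0,"ay":0,"az":0}
    - {"gripper":0,"tx":0,"ty":0,"tz":0,"ax":0,"ay":0,"az":0}
    - {"gripper":0,"tx":0,"ty":0,"tz":0,"ax":0,"ay":0,"az":0}
    - {"gripper":0,"tx":0,"ty":0,"tz":0,"ax":0,"ay":0,"az":0}
    - {"gripper":0,"tx":0,"ty":0,"tz":0,"ax":0,"ay":0,"az":0}
    - {"gripper":0,"tx":0,"ty":0,"tz":0,"ax":0,"ay":0,"az":0}
    - {"gripper":0,"tx":0,"ty":0,"tz":0,"ax":0,"ay":0,"az":0}
    - {"gripper":0,"tx":0,"ty":0,"tz":0,"ax":0,"ay":0,"az":0}
    - {"gripper":0,"tx":0,"ty":0,"tz":0,"ax":0,"ay":0,"az":0}
  newtons: 40

```text
t: 25.23
eef_pos: [0.4468, 0.0084, 0.185]
ee_rot: [0.515, 1.57, -2.895]
force: [-3.8, 1.5, 5.5]
width: 0.0279
```

Run:
```python
from look import *
go([.4445,.0095,.024],[.965,-.262])
```

```text
q6 -0.73 rot/6deg [-0.039  0.005 -0.003] shift/25mm [ 0.078 -0.018  0.1  ] tool y,z world [-0.26 -0.97 -0.  ] [-0.97  0.26 -0.  ] gp [0.4467 0.0084 0.026 ] F [-3.8  1.5  5.5] w 0.0279 t 25.23
```

Call:
play_rows:
  steps:
    - {"gripper":0,"tx":-0.3,"ty":0,"tz":0,"ax":0,"ay":0,"az":0}
    - {"gripper":0,"tx":-0.5,"ty":0,"tz":0,"ax":0,"ay":0,"az":0}
    - {"gripper":0,"tx":-0.6,"ty":0,"tz":0,"ax":0,"ay":0,"az":0}
    - {"gripper":0,"tx":-0.6,"ty":0,"tz":0,"ax":0,"ay":0,"az":0}
    - {"gripper":0,"tx":-0.4,"ty":0,"tz":0,"ax":0,"ay":0,"az":0}
    - {"gripper":0,"tx":0,"ty":0,"tz":0,"ax":0,"ay":0,"az":0}

```text
t: 25.73
eef_pos: [0.4478, 0.0087, 0.2471]
ee_rot: [-2.514, 1.567, 0.359]
force: [0.9, -0.2, -1.9]
width: 0.0278
```

Run:
```python
from look import *
c=onz("top",(286.4,378.9),.025);print(c)
go([c[0],c[1],.086],[.967,-.256])
look("w17",[])
```

```text
[ 0.41173341 -0.26798233  0.025     ]
q6 -0.73 rot/6deg [-0.096 -0.031  0.022] shift/25mm [ 0.083 11.066 -1.439] tool y,z world [-0.26 -0.97 -0.  ] [-0.97  0.26 -0.  ] gp [0.4483 0.0089 0.0881] F [ 0.9 -0.2 -1.9] w 0.0278 t 25.73
```

View pics/w17.png

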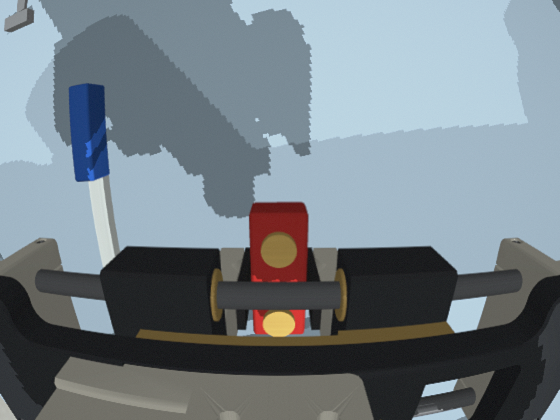

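The clamp is held level and centred (rows 203–335). I carry it over the tray.

Call:
play_rows:
  steps:
    - {"gripper":0,"tx":0,"ty":0.78,"tz":-0.105,"ax":0,"ay":0,"az":0}
    - {"gripper":0,"tx":0,"ty":0.78,"tz":-0.105,"ax":0,"ay":0,"az":0}
    - {"gripper":0,"tx":0,"ty":0.78,"tz":-0.105,"ax":0,"ay":0,"az":0}
    - {"gripper":0,"tx":0,"ty":0.78,"tz":-0.105,"ax":0,"ay":0,"az":0}
    - {"gripper":0,"tx":0,"ty":0.78,"tz":-0.105,"ax":0,"ay":0,"az":0}
    - {"gripper":0,"tx":0,"ty":0.78,"tz":-0.105,"ax":0,"ay":0,"az":0}
    - {"gripper":0,"tx":0,"ty":0.78,"tz":-0.105,"ax":0,"ay":0,"az":0}
    - {"gripper":0,"tx":0,"ty":0.78,"tz":-0.105,"ax":0,"ay":0,"az":0}
    - {"gripper":0,"tx":0,"ty":0.78,"tz":-0.105,"ax":0,"ay":0,"az":0}
    - {"gripper":0,"tx":0,"ty":0.78,"tz":-0.105,"ax":0,"ay":0,"az":0}
    - {"gripper":0,"tx":0,"ty":0.78,"tz":-0.105,"ax":0,"ay":0,"az":0}
    - {"gripper":0,"tx":0,"ty":0.78,"tz":-0.105,"ax":0,"ay":0,"az":0}
    - {"gripper":0,"tx":0,"ty":0.78,"tz":-0.105,"ax":0,"ay":0,"az":0}
    - {"gripper":0,"tx":0,"ty":0.78,"tz":-0.105,"ax":0,"ay":0,"az":0}
    - {"gripper":0,"tx":0,"ty":0,"tz":0,"ax":0,"ay":0,"az":0}

```text
t: 27.03
eef_pos: [0.4092, -0.2666, 0.2437]
ee_rot: [0.204, 1.569, 3.074]
force: [0.5, -1.3, -1.7]
width: 0.0277
```

Run:
```python
from look import *
go([.414,-.266,.030],[.967,-.256])
look("w18",[("tray",0)])
im=optics.grab_frame("scene");cv2.imwrite("pics/s18.png",cv2.resize(im[120:320,100:320,::-1],None,fx=3.5,fy=3,interpolation=cv2.INTER_CUBIC))
```

```text
q6 -0.1 rot/6deg [-0.118  0.017 -0.003] shift/25mm [ 2.19  -0.073 -0.179] tool y,z world [-0.26 -0.97 -0.  ] [-0.97  0.26 -0.  ] gp [ 0.4089 -0.2666  0.0847] F [ 0.5 -1.3 -1.7] w 0.0277 t 27.03
```

View pics/w18.png

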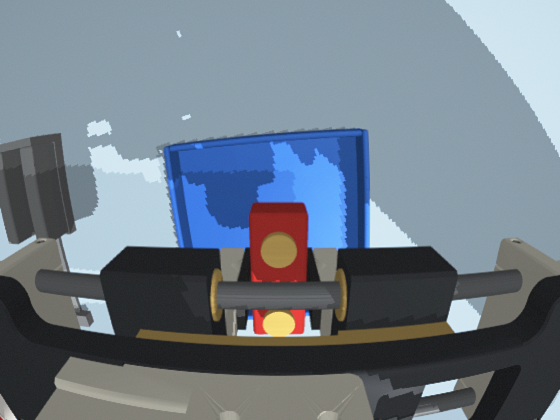

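View pics/s18.png

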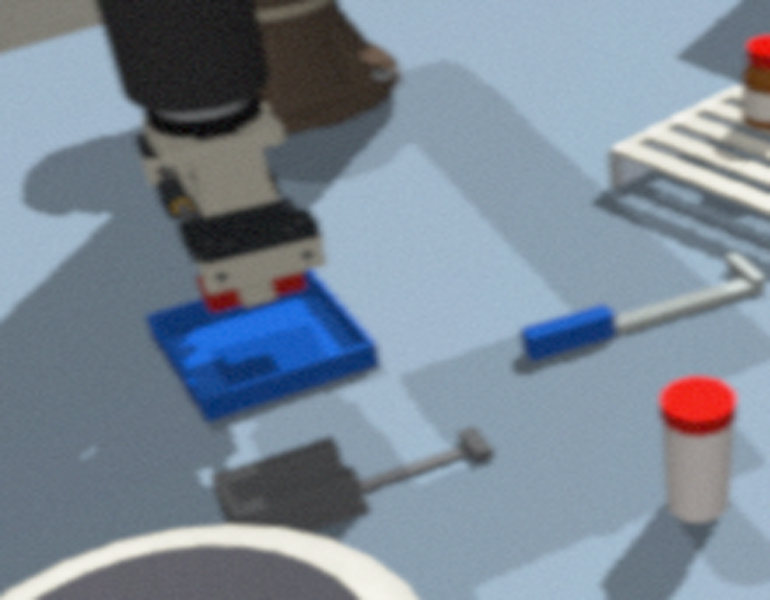

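The clamp is centred over the tray (tray between columns 165 and 368 in the wrist view). Lowering.

Call:
play_rows:
  steps:
    - {"gripper":0,"tx":0.4,"ty":0,"tz":-0.18,"ax":0,"ay":0,"az":0}
    - {"gripper":0,"tx":0.5,"ty":0,"tz":0,"ax":0,"ay":0,"az":0}
    - {"gripper":0,"tx":0.5,"ty":0,"tz":0,"ax":0,"ay":0,"az":0}
    - {"gripper":0,"tx":0.4,"ty":0,"tz":0,"ax":0,"ay":0,"az":0}
    - {"gripper":0,"tx":0.2,"ty":0,"tz":0,"ax":0,"ay":0,"az":0}
    - {"gripper":0,"tx":0,"ty":0,"tz":0,"ax":0,"ay":0,"az":0}
    - {"gripper":0,"tx":0,"ty":0,"tz":0,"ax":0,"ay":0,"az":0}

```text
t: 27.77
eef_pos: [0.4145, -0.2653, 0.1946]
ee_rot: [0.187, 1.57, 3.061]
force: [-0.5, -0.2, -3.3]
width: 0.0277
```

Run:
```python
from look import *
go([.414,-.266,.030],[.967,-.256])
```

```text
q6 -0.1 rot/6deg [-0.092  0.007 -0.001] shift/25mm [0.224 0.03  0.011] tool y,z world [-0.26 -0.97 -0.  ] [-0.97  0.26 -0.  ] gp [ 0.4143 -0.2653  0.0356] F [-0.5 -0.2 -3.3] w 0.0277 t 27.77
```

Call:
play_rows:
  steps:
    - {"gripper":0,"tx":0.08,"ty":0,"tz":0,"ax":0,"ay":0,"az":0}
    - {"gripper":0,"tx":0.06,"ty":0,"tz":0,"ax":0,"ay":0,"az":0}
    - {"gripper":0,"tx":0.05,"ty":0,"tz":0,"ax":0,"ay":0,"az":0}
    - {"gripper":0,"tx":0,"ty":0,"tz":0,"ax":0,"ay":0,"az":0}

```text
t: 28.1
eef_pos: [0.4142, -0.2657, 0.1902]
ee_rot: [-2.935, 1.57, -0.063]
force: [0.3, 0.7, -2.7]
width: 0.0274
```

Call:
play_rows:
  steps:
    - {"gripper":0,"tx":0.04,"ty":0,"tz":0,"ax":0,"ay":0,"az":0}
    - {"gripper":0,"tx":0,"ty":0,"tz":0,"ax":0,"ay":0,"az":0}

```text
t: 28.27
eef_pos: [0.4142, -0.2658, 0.1892]
ee_rot: [-2.945, 1.571, -0.072]
force: [0.1, 0.3, -1.1]
width: 0.0276
```

The load is coming off, so the clamp is touching the tray floor. I open part-way and rise.

Call:
play_rows:
  steps:
    - {"gripper":0,"tx":0.03,"ty":0,"tz":0,"ax":0,"ay":0,"az":0}
    - {"gripper":0.55,"tx":0,"ty":0,"tz":0,"ax":0,"ay":0,"az":0}
    - {"gripper":0.55,"tx":0,"ty":0,"tz":0,"ax":0,"ay":0,"az":0}
    - {"gripper":0.55,"tx":0,"ty":0,"tz":0,"ax":0,"ay":0,"az":0}
    - {"gripper":0.55,"tx":0,"ty":0,"tz":0,"ax":0,"ay":0,"az":0}
    - {"gripper":0.55,"tx":-0.4,"ty":0,"tz":0,"ax":0,"ay":0,"az":0}
    - {"gripper":0.55,"tx":-0.8,"ty":0,"tz":0,"ax":0,"ay":0,"az":0}
    - {"gripper":0.55,"tx":-0.9,"ty":0,"tz":0,"ax":0,"ay":0,"az":0}
    - {"gripper":0.55,"tx":-0.9,"ty":0,"tz":0,"ax":0,"ay":0,"az":0}
    - {"gripper":0.55,"tx":-0.9,"ty":0,"tz":0,"ax":0,"ay":0,"az":0}
    - {"gripper":0.55,"tx":-0.9,"ty":0,"tz":0,"ax":0,"ay":0,"az":0}
    - {"gripper":0.55,"tx":0,"ty":-0.9,"tz":0,"ax":0,"ay":0,"az":0}
    - {"gripper":0.55,"tx":0,"ty":-0.9,"tz":0,"ax":0,"ay":0,"az":0}
    - {"gripper":0.55,"tx":0,"ty":-0.9,"tz":0,"ax":0,"ay":0,"az":0}
    - {"gripper":0.55,"tx":0,"ty":0,"tz":0,"ax":0,"ay":0,"az":0}

```text
t: 29.52
eef_pos: [0.4327, -0.1986, 0.3088]
ee_rot: [-2.719, 1.569, 0.155]
force: [0.2, 1.1, -0.3]
width: 0.0485
```

Run:
```python
from look import *
go([.414,-.266,.030],[.967,-.256])
look("w19",[("tray",0),("clamp_mid",.015)])
im=optics.grab_frame("scene");cv2.imwrite("pics/s19.png",im[:,:,::-1])
for n,z in [("tray",0),("clamp_mid",.015),("rake_toe",.008),("rake_handle",.013)]:
    for r in finder.pinpoint(n,"scene")[:1]:print(n,round(r["confidence"],2),onz("scene",r["location"],z).round(4))
```

```text
q6 -0.25 rot/6deg [-0.087 -0.012  0.005] shift/25mm [4.792 2.797 0.034] tool y,z world [-0.26 -0.97 -0.  ] [-0.97  0.26 -0.  ] gp [ 0.4329 -0.1986  0.1498] F [ 0.2  1.1 -0.3] w 0.0485 t 29.52
tray [102.5  84.6] 0.7 [ 0.5898 -0.3494  0.    ]
clamp_mid [123.5 278.5] 0.87 [ 0.4131 -0.2683  0.015 ]
tray 0.76 [ 0.4166 -0.268   0.    ]
clamp_mid 0.77 [ 0.402  -0.2646  0.015 ]
rake_toe 0.56 [0.5903 0.0486 0.008 ]
rake_handle 0.79 [ 0.5603 -0.0883  0.013 ]
```

View pics/w19.png

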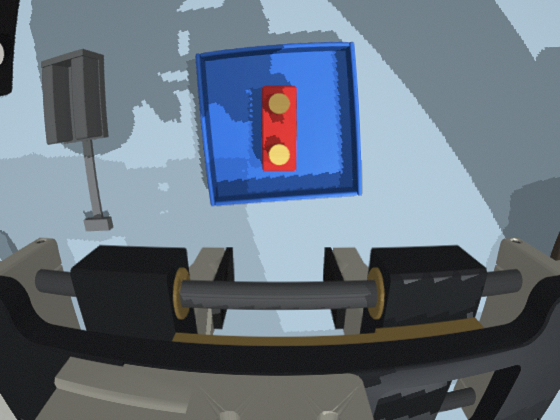

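View pics/s19.png

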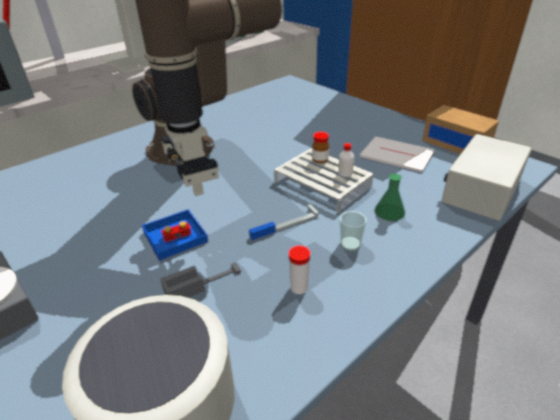

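The clamp lies flat in the middle of the tray (wrist view 278,128). The tool lies on the bench with its toe (310,213) in front of the shelf, and the bottles and glassware look unmoved. Handing in.

```bash
python3 -c "
from station import job_done
print(job_done())"
```

```text
the job is handed in; nothing more can be done
None
```

The job is done and handed in about 30 s into the 64 s limit. No verdict came back, so success rests on my own checks.

- **What I did:**
  - Lifted the tool out of the cradle by its shank, laid it flat in front of the shelf and let go.
  - Took it again by the blue handle, slid it in beside the clamp, hooked the clamp's far end and dragged it right out.
  - Laid the tool on the bench to the right, then carried the clamp to the tray and lowered it until the load came off before opening.
- **Clamp in tray:** the wrist camera puts the clamp centre at (0.413, -0.268), against a tray centre of about (0.414, -0.266). It looks flat in the picture.
- **Tool:** it looks flat on the bench, with the toe at about (0.59, 0.05), roughly 6 cm in front of the shelf edge.
- **Bottles and glassware:** they look unmoved in the final scene picture. I judged this by eye and did not measure their positions.
- **Forces:** the wrist readings I saw stayed below about 7 N. They came only at the end of each move, so shorter peaks would not show.
- **Checks that disagreed:**
  - The scene camera put the clamp about 11 mm from where the wrist camera did, still well within the 50 mm tolerance.
  - In the last wrist picture the finder mistook the cradle for the tray, so I ignored that reading.

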